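# Park the wide-footed pepper grinder in its slotted charging cubby

## Robot

A 6-joint arm with a two-finger parallel gripper is mounted at the origin on the work surface. World frame = base frame: x ahead of the robot, y to its left, z up, the work surface at z = 0. Lengths are in mm, angles in rad, forces in N, time in s.
With the tool pointing down it reaches from about 350 to 975 mm from the base axis. Payload 7.1 kg.
Tool frame: the origin (TCP) lies on the centre line of the jaws, within the pads' length; the fingertips stand 14 mm ahead of it and the grasp point (between the pads) lies 5 mm behind it; z points along the fingers, y is the direction in which the jaws open and shut (so a half turn about z gives the same grasp; the last joint's range is limited). The gripper opens to 88 mm and grips with 3 to 60 N. Pads are 20 mm wide; open, the fingers measure 115 mm over their backs; the gripper's body (75 mm by 178 mm) begins 61 mm behind the grasp point.
Start: joints at [1.166, 0.423, 1.63, -0, 1.089, -0.019], TCP at [235.155, 579.057, 236.675] pointing down, gripper open.
Joint ranges: [-3, 3], [-0.9, 2.11], [0.09, 2.58], [-1.31, 4.45], [0.11, 2.69], [-2.54, 2.54]. Speed limits (rad/s): [2.39, 2.39, 3.01, 3.14, 3.14, 3.14].

## Interface

Orientations are given as a rotation vector (axis times angle).
In Python, from rig import read_state, snapshot, ticket, finder gives the robot as it stands.
- The arm moves only by the shell command python3 -m creep 'ROWS' [OPENING] [FORCE]. ROWS is JSON, one flat list of numbers, 6 for each row, row after row: the shift along the tool's x, y, z as a fraction of full scale, then the turn, a rotation vector about the tool's x, y, z as a fraction of full scale. In form: [dx, dy, dz, ax, ay, az, dx, dy, dz, ax, ay, az, ...]. A call has exactly 10 rows; each row shifts and turns the commanded pose from where the row before left it, along the tool's axes as they then stand; what a row does not reach is not made up. Full scale, the value 1, is 12 cm for a shift and 4 degrees for a turn. A row lasts 1/12 s, in which the tool goes at most 41.7 mm and 7.16 degrees, less where a joint would pass 70% of its speed; a pose out of reach is approached as far as the arm can. A call with a number of a shift or a turn outside -1 to 1 is refused whole. A call with a gripper value outside its range is refused whole. OPENING is the closure, from -1 (fully open) to 1 (shut), set as the call begins (- or left out, the last holds). The fingers move at their own pace and stop on an object; FORCE is the grip in N (left out, the last holds). Time passes only in rows, so rows that do not move let the fingers close, or fill a call up. It gives the time, the measured TCP pose, the force and the opening at its end, in the units of the state.
- read_state(): the state, without advancing time (a new reading comes with each control period).
- snapshot(name): name is "scene" or "top" or "wrist"; returns a dict with "img" (420x560x3 uint8, red, green, blue), "fx", "fy", "cx", "cy" (pixels), "k1" (the pictures are not rectified: a ray, as slopes to the right and down, at radius r is drawn at 1 + k1 r^2 times it, then the intrinsics apply), "cam_to_world" (4x4, takes a point from camera to world coordinates); the wrist camera has in their place "mount" (4x4, takes a point from camera to tool coordinates, whose origin is the TCP and whose axes are the flange's). Camera axes: x right, y down, z forward; pixel columns grow to the right and rows downward; lengths in mm; the calibration is good to about 2 mm. A picture is of the moment at which its call begins: read the wrist's pose just before it. There is no depth.
- ticket.sign_off(): hands the job in, once; it reports no verdict.
Trained networks look in a picture, given as the dict that the camera call returned (one of the last four; its "shot" number tells which), for a name from the list of things; names that differ only in an ending like _2 or _b are one class to them, and where a whole thing is asked for, a point or a joint stands for the part that bears it (a point fixed in the world has none). Each returns a list of dicts, best first, with "score" (0 to 1); they miss things now and then, are a little off and sometimes report something else, mostly with a low value. They report only what shows in the picture. A call takes as long as a camera call. They do not tell look-alikes from the thing itself.
- finder.cut_out(label, picture): "pixels" (420x560 bool, what is visible of it) and "uv" ([column, row] in pixels, amid what is visible of it).
The state is a dict: "clock": time; "joints": joint angles; "dq": joint speeds; "joint_torque": joint torques, N m; "tcp_pos": TCP position; "ee_rot": TCP orientation; "wrist_force": force on the tool from outside, world axes, zero at the start; "wrist_torque": the same for the moment, N m; "width": finger opening in mm.
Only numpy, scipy, OpenCV 4.12 (cv2) and the standard library are available. Lean on these libraries where they do the work, as an engineer would, in place of code of your own. Each camera call takes 0.05 s, during which the arm holds its last target.

## Task

Put the steel pepper grinder away in the white charging cubby with the wooden top: its foot is wider than the slot in the cubby's top, so tip the grinder to work the foot through, stand it upright on the cubby floor still clear of the orange roller, then slide it along the slot against the roller lever just until the switch clicks, without pushing on into overtravel. Let go and leave it standing there with the switch clicked. Do not bang the grinder on the cubby, and leave everything else on the shelf where it is.

Things in the scene. Friction and masses are not known exactly. Their poses are not given: they have to be found in the camera images.
- grinder: Press-button pepper grinder, brushed steel, 200 mm tall, standing upright, about 0.35 kg: a round stem 36 mm in diameter on a flat round dark foot 112 mm in diameter and 12 mm thick. Origin: centre of the foot's underside; z runs up the stem. Yaw does not matter. It stands among the cans and the oil bottle; which stands where varies.
- grinder_top (a point): Centre of the grinder's flat top, 200 mm above its underside, on the stem's axis.
- cubby: Fixed low white box, 230 (x) by 290 (y) by 112 mm high, deck of light wood, +x wall clear. Origin: centre of its underside, on the shelf; x across the slot, away from the robot (yaw within 15 degrees); y along the slot; z up. Floor inside 10 mm up; deck (roof) 12 mm thick, 100 to 112 mm up. The inside reaches x -105 to 105, y -135 to 135 mm. The only opening is the deck's slot.
- slot (a point): Cubby x = 0, y = 0, level with the top face of its deck (112 mm up); axes as the cubby's. From here the slot in the deck reaches x -47 to 47 mm (94 mm wide) and y -128 to 75 mm. The black switch body, 30 by 50 mm (x, y) and 20 mm high, stands on the deck centred at x 74, y 75 mm.
- switch_lever (a joint): Angle of the roller lever (rad), 0 at rest, growing as the roller is pushed to the cubby's +y. Steel lever, 58 mm from its upright pivot (cubby x 58, y 55 mm) to the roller, along the cubby's -x at rest. The switch clicks at 0.09 rad (5 mm); overtravel begins at 0.24 rad (14 mm). Light spring, 0.2 to 0.6 N at the roller: the standing grinder's friction holds it.
- roller (a point): Centre of the orange roller, 14 mm in diameter, 12 mm high, axis upright; at rest at cubby x 0, y 55 mm, 124 mm up, over the slot. The upright stem first touches it with the grinder's axis at cubby y 30 mm (x 0).
- can_a: Closed soup can, red band, 66 mm in diameter, 100 mm high, standing. Origin: centre of its underside. Leave alone.
- can_b: Closed soup can, green band, 66 mm in diameter, 100 mm high, standing. Origin: centre of its underside. Leave alone.
- oil_bottle: Tall amber glass bottle, 60 mm in diameter, 260 mm high, standing. Origin: centre of its underside. Leave alone.
- pinch_bowl: Purple silicone pinch bowl, 90 mm in diameter, 35 mm high, on the shelf beyond the other things. Origin: centre of its underside. Leave alone.
- stopper: Glass cruet stopper, 26 mm in diameter, 34 mm high, standing on the cubby's deck on the +x side of the slot. Origin: centre of its underside. Leave alone.
- bag_clip: Yellow plastic clip, 16 by 60 by 14 mm, lying on the cubby's deck on the -x side of the slot. Origin: centre of its underside. Leave alone.
- spice_jar: Small jar with a red cap, 36 mm in diameter, 95 mm high, standing on the cubby floor in the -y end of the slot. Origin: centre of its underside. Leave alone.
Mind the look-alikes: they are no part of the job. Of the things like the grinder, leave any that is green or purple; of the rest the smaller one is meant.

How it is judged:
By the outcome, as a careful person would: the job done as asked, in the order asked, and still so for the second after the job is handed in, with the robot touching nothing.
It also fails if it takes over 58 s, if anything falls off the work surface, if the arm or the gripper's body presses on something with over 40 N, if the wrist force passes 120 N, or if a joint passes its speed limit or range.

## Working session

There is one attempt and no reset: what is moved stays moved. The work goes in short steps, Python scripts to look and compute and a shell command to move; the robot and the scene stay as the last step left them, time stands still between calls to the robot, and variables do not carry over. Pictures are saved under pics/ and viewed, and the job is handed in when it is done.

```bash
ls; mkdir -p pics
python3 - <<'E'
from rig import read_state, snapshot
import cv2
print(read_state())
for n in ("scene","top","wrist"):
    p=snapshot(n); cv2.imwrite(f"pics/{n}0.png",p["img"][:,:,::-1])
    print(n,{k:v for k,v in p.items() if k!="img"})
E
```

```text
pics
{'clock': 0.0, 'joints': array([ 1.16600551e+00,  4.23853633e-01,  1.63064282e+00,  1.71421357e-05,
        1.08858154e+00, -1.90363658e-02]), 'dq': array([-8.16622307e-05, -4.73940227e-04,  3.71860249e-04, -5.40170153e-04,
       -4.22617979e-04, -1.36957077e-03]), 'joint_torque': array([ 1.83883065e-03, -5.44651365e+01, -2.73660904e+01,  6.46299915e-02,
        2.28585204e-02, -1.36753438e-04]), 'tcp_pos': array([234.95528503, 578.60967687, 235.91221978]), 'ee_rot': array([-6.02141033e-01, -3.08301302e+00,  2.27572447e-03]), 'wrist_force': array([ 0.11509455, -0.34639925,  0.94872197]), 'wrist_torque': array([-0.03022881,  0.01494365,  0.0014736 ]), 'width': 87.98165859035791}
scene {'fx': 395.67828571771184, 'fy': 395.67828571771184, 'cx': 271.62233989945446, 'cy': 209.5677546631388, 'k1': 0.03739379260803979, 'cam_to_world': array([[ 1.56302799e-01,  7.73526812e-01, -6.14187029e-01,
         1.15873593e+03],
       [ 9.87700477e-01, -1.25019087e-01,  9.39041862e-02,
        -1.63014852e+02],
       [-4.14769586e-03, -6.21310308e-01, -7.83553634e-01,
         9.48313554e+02],
[... 394 characters left out ...]
       -8.01875343e+01],
       [-1.67107765e-03, -2.14861894e-01, -9.76643013e-01,
         1.08088130e+03],
       [ 0.00000000e+00,  0.00000000e+00,  0.00000000e+00,
         1.00000000e+00]]), 'shot': 2}
wrist {'fx': 302.9483811722852, 'fy': 302.9483811722852, 'cx': 278.4043529639768, 'cy': 215.4361822986706, 'k1': -0.0695077231141, 'mount': array([[-2.68480334e-04, -9.56220840e-01, -2.92645918e-01,
         8.12310670e+01],
       [ 9.99999717e-01, -5.10510793e-05, -7.50614100e-04,
         1.20748113e+00],
       [ 7.02812955e-04, -2.92646037e-01,  9.56220583e-01,
        -1.48102900e+02],
       [ 0.00000000e+00,  0.00000000e+00,  0.00000000e+00,
         1.00000000e+00]]), 'shot': 3}
```

View pics/scene0.png

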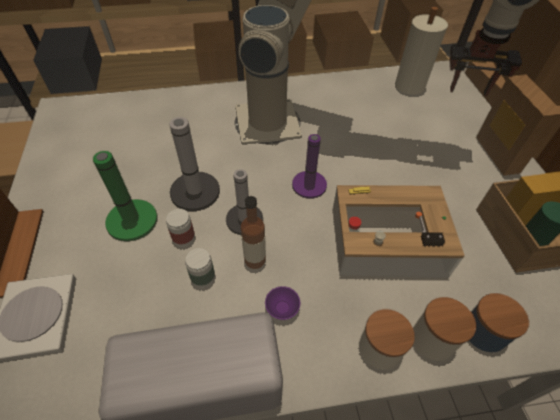

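View pics/top0.png

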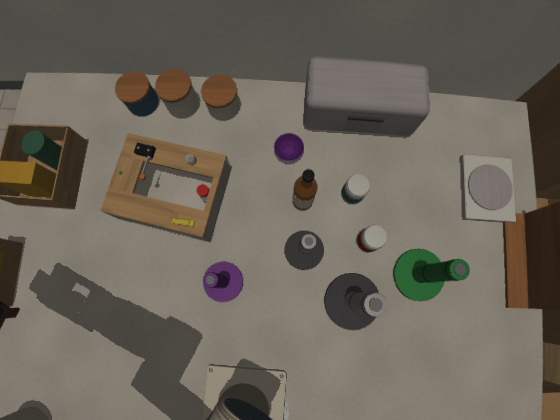

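View pics/wrist0.png

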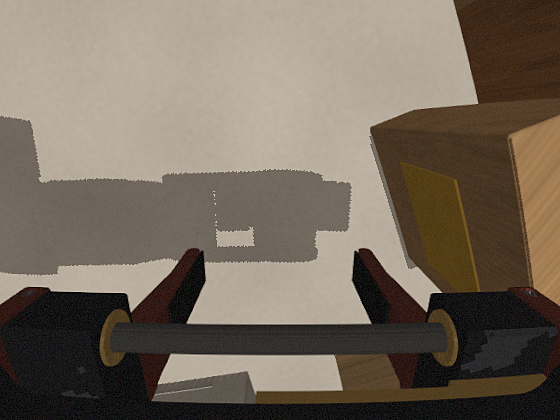

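Candidates like the grinder (scene px): green (130,195), purple (310,170), large grey (190,165), small grey (241,205). Excluding green and purple, the smaller grey one at (241,205), next to the oil bottle, is meant. I'll confirm this in a crop and localise everything.

```bash
cat > h.py <<'E'
import numpy as np, cv2
from scipy.spatial.transform import Rotation as R
from scipy.optimize import least_squares
from rig import read_state, snapshot, finder
def camT(p,st=None):
    if "cam_to_world" in p: return p["cam_to_world"]
    T=np.eye(4);T[:3,:3]=R.from_rotvec(st["ee_rot"]).as_matrix();T[:3,3]=st["tcp_pos"]
    return T@p["mount"]
def proj(p,X,T=None):
    T=p["cam_to_world"] if T is None else T
    X=np.atleast_2d(X); c=(X-T[:3,3])@T[:3,:3]; s=c[:,:2]/c[:,2:]
    s=s*(1+p["k1"]*(s**2).sum(1,keepdims=True))
    return s*[p["fx"],p["fy"]]+[p["cx"],p["cy"]]
def ray(p,uv,T=None):
    T=p["cam_to_world"] if T is None else T
    d=(np.atleast_2d(uv)-[p["cx"],p["cy"]])/[p["fx"],p["fy"]]; s=d.copy()
    for _ in range(20): s=d/(1+p["k1"]*(s**2).sum(1,keepdims=True))
    v=np.c_[s,np.ones(len(s))]@T[:3,:3].T
    return T[:3,3],v
def onz(p,uv,z,T=None):
    o,v=ray(p,uv,T); return o+v*((z-o[2])/v[:,2])[:,None]
def silh(p,R_,zs,c,T=None,n=60):
    "hull mask polygon of stacked discs: zs list of (z,r)"
    a=np.linspace(0,2*np.pi,n); P=[]
    for z,r in R_: P.append(np.c_[c[0]+r*np.cos(a),c[1]+r*np.sin(a),np.full(n,z)])
    return P
E
python3 - <<'E'
from h import *
ims={}
for n in("scene","top"):
    p=snapshot(n)
    for lab in("grinder","cubby","can_a","can_b","oil_bottle","pinch_bowl","stopper","bag_clip","spice_jar","roller","switch_lever"):
        r=finder.cut_out(lab,p)
        print(n,lab,[(round(x["score"],2),np.round(x["uv"]).tolist(),int(x["pixels"].sum())) for x in r[:5]])
        for i,x in enumerate(r[:5]): np.save(f"m_{n}_{lab}_{i}.npy",x["pixels"])
    im=p["img"][:,:,::-1]
    c=im[150:280,130:300] if n=="scene" else im[160:340,240:420]
    ims[n]=cv2.resize(c,(560,430),interpolation=cv2.INTER_CUBIC)
    c=im[160:290,310:480] if n=="scene" else im[120:250,90:260]
    cv2.imwrite(f"pics/cub_{n}.png",cv2.resize(c,None,fx=4.5,fy=4.5,interpolation=cv2.INTER_CUBIC))
cv2.imwrite("pics/cand.png",cv2.resize(np.vstack([ims["scene"],ims["top"]]),(400,600)))
E
```

```text
scene grinder [(0.95, [240.0, 209.0], 867), (0.92, [120.0, 212.0], 2783), (0.85, [187.0, 181.0], 2594), (0.61, [312.0, 177.0], 1223), (0.36, [177.0, 230.0], 839)]
scene cubby [(0.57, [397.0, 235.0], 10417)]
scene can_a [(0.98, [198.0, 265.0], 898), (0.89, [179.0, 227.0], 845)]
scene can_b [(0.98, [198.0, 265.0], 898), (0.89, [179.0, 227.0], 845)]
scene oil_bottle [(0.58, [254.0, 237.0], 1317)]
scene pinch_bowl [(0.84, [283.0, 303.0], 908)]
scene stopper [(0.7, [379.0, 238.0], 111)]
scene bag_clip [(0.51, [363.0, 193.0], 141)]
scene spice_jar [(0.59, [356.0, 222.0], 128)]
scene roller []
scene switch_lever [(0.35, [251.0, 236.0], 1289)]
top grinder [(0.93, [226.0, 282.0], 1236), (0.87, [304.0, 251.0], 1179), (0.82, [354.0, 299.0], 2554), (0.79, [424.0, 274.0], 2659)]
top cubby [(0.9, [164.0, 185.0], 9107), (0.63, [305.0, 251.0], 1210), (0.31, [373.0, 238.0], 617)]
top can_a [(0.96, [374.0, 239.0], 627), (0.78, [355.0, 186.0], 666), (0.18, [168.0, 185.0], 9221)]
top can_b [(0.96, [374.0, 239.0], 627), (0.78, [355.0, 186.0], 666), (0.18, [168.0, 185.0], 9221)]
top oil_bottle [(0.85, [306.0, 191.0], 743)]
top pinch_bowl [(0.7, [291.0, 145.0], 666)]
top stopper [(0.45, [191.0, 160.0], 112), (0.35, [167.0, 187.0], 9112)]
top bag_clip []
top spice_jar [(0.61, [164.0, 185.0], 9147), (0.49, [204.0, 191.0], 137)]
top roller [(0.49, [144.0, 175.0], 21), (0.29, [305.0, 250.0], 1230)]
top switch_lever [(0.63, [141.0, 176.0], 25)]
```

View pics/cand.png

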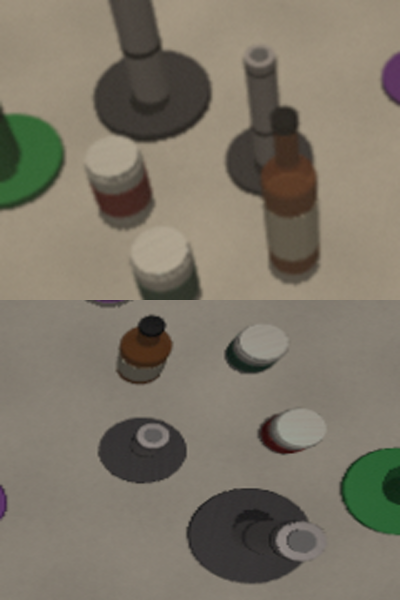

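View pics/cub_scene.png

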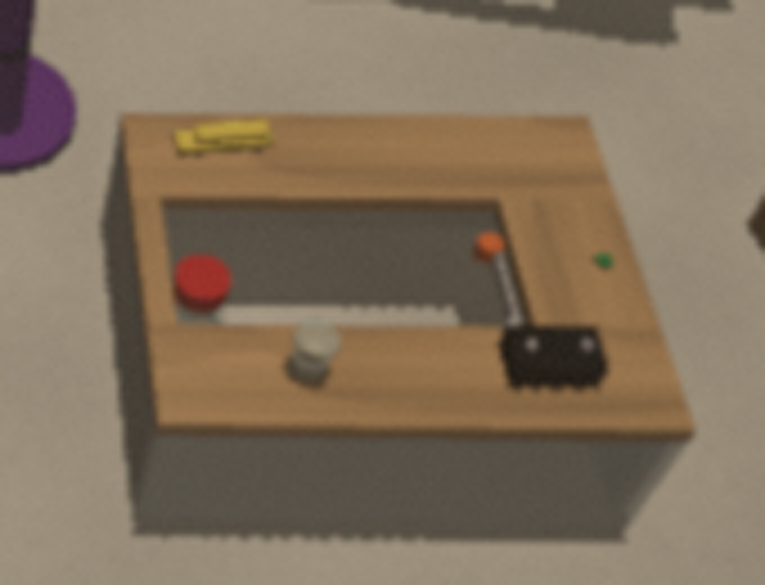

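View pics/cub_top.png

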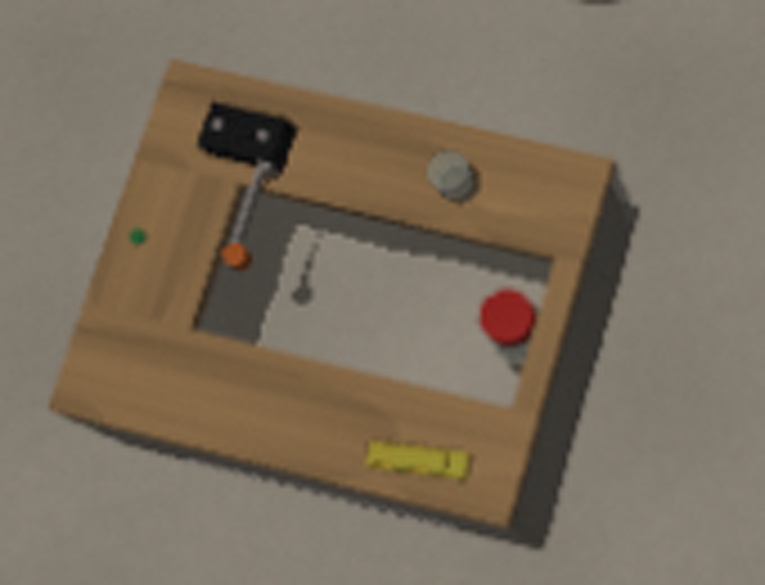

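The crop confirms it: the small grey grinder (scene 241,205; top 304,250) stands in front of the oil bottle, and the larger grey one (190,165) is the decoy. Next I fit poses.

```bash
cat > fit.py <<'E'
from h import *
S=4
def render(p,discs,c,T=None):
    a=np.linspace(0,2*np.pi,60); m=np.zeros((420*S,560*S),np.uint8)
    for (z0,r0),(z1,r1) in discs:
        P=np.vstack([np.c_[c[0]+r*np.cos(a),c[1]+r*np.sin(a),np.full(60,z)] for z,r in((z0,r0),(z1,r1))])
        q=(proj(p,P,T)+.5)*S
        cv2.fillConvexPoly(m,cv2.convexHull(q.astype(np.float32)).astype(np.int32),1)
    return m
def fitmask(p,discs,mask,c0,T=None):
    from scipy.optimize import minimize
    M=cv2.resize(mask.astype(np.uint8),(560*S,420*S),interpolation=cv2.INTER_NEAREST)
    def f(c):
        m=render(p,discs,c,T); return 1-(m&M).sum()/(m|M).sum()
    r=minimize(f,c0,method="Nelder-Mead",options=dict(initial_simplex=[c0,np.add(c0,[15,0]),np.add(c0,[0,15])],xatol=.1,fatol=1e-4))
    return r.x,1-r.fun
G=[((0,56),(12,56)),((12,18),(200,18))]
E
cat > loc.py <<'E'
from fit import *
P={n:snapshot(n) for n in("scene","top")}
dk=np.array([[115,145],[115,-145],[-115,-145],[-115,145],[47,75],[47,-128],[-47,-128],[-47,75]],float)
uvt=np.array([[127.8,133.3],[226,155.6],[203.6,237.1],[101.3,210.4],[144,160.9],[212.9,177.3],[205.3,210.2],[133.6,192.9]])
uvs=np.array([[463.8,256.4],[344.9,255.6],[337.1,185.3],[440.7,185.3],[np.nan]*2,[349.3,232.2],[346,204.2],[420.4,204.7]])
def W(x,L): 
    c,s=np.cos(x[2]),np.sin(x[2]); L=np.atleast_2d(L)
    return np.c_[x[0]+c*L[:,0]-s*L[:,1],x[1]+s*L[:,0]+c*L[:,1],L[:,2] if L.shape[1]>2 else np.full(len(L),112.)]
def res(x,ns):
    o=[]
    for n in ns:
        uv={"top":uvt,"scene":uvs}[n]; e=(proj(P[n],W(x,dk))-uv); o.append(e[~np.isnan(e)])
    return np.concatenate(o)
for ns in(["top"],["scene"],["top","scene"]):
    r=least_squares(res,[550,330,-.2],x_scale=[100,100,.2],args=(ns,)); print(ns,np.round(r.x[:2],1),np.degrees(r.x[2]).round(2),"rms",np.sqrt(np.mean(r.fun**2)).round(2))
np.save("cubby.npy",r.x)
cub=r.x
def L(w): 
    c,s=np.cos(cub[2]),np.sin(cub[2]); d=np.array(w[:2])-cub[:2]; return np.round([c*d[0]+s*d[1],-s*d[0]+c*d[1]],1)
for n,uv,z,nm in(("top",[90+235/4.5,120+257/4.5],130,"roller"),("scene",[310+489/4.5,160+240/4.5],130,"roller"),("top",[90+508/4.5,120+316/4.5],105,"jar"),("scene",[310+203/4.5,160+280/4.5],105,"jar"),("top",[90+418/4.5,120+460/4.5],126,"clip"),("top",[90+453/4.5,120+172/4.5],146,"stopper"),("scene",[310+315/4.5,160+337/4.5],146,"stopper")):
    w=onz(P[n],uv,z)[0]; print(nm,n,w.round(1),"local",L(w))
ld=lambda n,l,i:np.load(f"m_{n}_{l}_{i}.npy")
B=[((0,30),(150,30)),((150,30),(200,12)),((200,12),(260,12))];C=[((0,33),(100,33))]
for nm,d,ks in(("grinder",G,(("top",1),("scene",0))),("oil_bottle",B,(("top",0),("scene",0))),("can_a",C,(("top",0),("scene",0),("scene",1),("top",1))),("pinch_bowl",[((0,30),(35,45))],(("top",0),("scene",0)))):
    for n,i in ks:
        m=ld(n,nm,i); v,u=np.nonzero(m); c0=onz(P[n],[[u.mean(),v.mean()]],60)[0][:2]
        print(nm,n,i,*[np.round(q,2) for q in fitmask(P[n],d,m,c0)])
# grinder top centre
print("gtop",onz(P["scene"],[130+256/400*170*1+0,0],200)[0][:2] if 0 else "")
m=ld("top","grinder",0); v,u=np.nonzero(m);print("purple",fitmask(P["top"],[((0,46),(12,46)),((12,15),(190,15))],m,onz(P["top"],[[u.mean(),v.mean()]],0)[0][:2]))
E
python3 loc.py
```

```text
['top'] [576.1 253.6] -9.42 rms 0.62
['scene'] [584.2 256.1] -9.73 rms 0.45
['top', 'scene'] [579.7 255.4] -9.54 rms 1.18
roller top [583.1 308.5 130. ] local [-5.4 52.9]
roller scene [590.7 310.7 130. ] local [ 1.7 56.3]
jar top [564.9 147.3 105. ] local [   3.4 -109.1]
jar scene [575.1 149.4 105. ] local [  13.1 -105.3]
clip top [471.4 184.4 126. ] local [-94.9 -88.1]
stopper top [638.6 180.4 146. ] local [ 70.5 -64.3]
stopper scene [650.5 183.2 146. ] local [ 81.9 -59.5]
grinder top 1 [ 438.11 -134.57] 0.93
grinder scene 0 [ 439.93 -136.58] 0.6
oil_bottle top 0 [ 581.63 -122.64] 0.95
oil_bottle scene 0 [ 580.69 -123.53] 0.95
can_a top 0 [ 474.49 -314.12] 0.9
can_a scene 0 [ 614.95 -268.16] 0.9
can_a scene 1 [ 477.49 -317.02] 0.92
can_a top 1 [ 610.14 -267.69] 0.93
pinch_bowl top 0 [730.13 -71.66] 0.94
pinch_bowl scene 0 [735.67 -74.61] 0.93
gtop 
purple (array([328.63862819,  86.74386872]), np.float64(0.7312398867313916))
```

```bash
python3 -m creep '[0,0,-0.04,0,0,0.968, 0,0,-0.04,0,0,0.968, 0,0,-0.04,0,0,0.968, 0,0,-0.04,0,0,0.968, 0,0,-0.04,0,0,0.968, 0,0,-0.04,0,0,0.968, 0,0,-0.04,0,0,0.968, 0,0,-0.04,0,0,0.968, 0,0,-0.04,0,0,0.968, 0,0,-0.04,0,0,0.968]' -1
python3 -m creep '[0,0,-0.04,0,0,0.968, 0,0,-0.04,0,0,0.968, 0,0,-0.04,0,0,0.968, 0,0,-0.04,0,0,0.968, 0,0,-0.04,0,0,0.968, 0,0,-0.04,0,0,0.968, 0,0,-0.04,0,0,0.968, 0,0,-0.04,0,0,0.968, 0,0,-0.04,0,0,0.968, 0,0,-0.04,0,0,0.968]'
cat > to.py <<'E'
from h import *
import sys
st=read_state(); M=R.from_rotvec(st["ee_rot"]).as_matrix()
print("clock",round(float(st["clock"]),2),"tcp",st["tcp_pos"].round(1),"axes",M.T.round(3).tolist(),"F",st["wrist_force"].round(1),"w",round(float(st["width"]),1),"q",st["joints"].round(3))
open("log.txt","a").write(repr((st["joints"].tolist(),st["tcp_pos"].tolist(),st["ee_rot"].tolist()))+"\n")
if len(sys.argv)>3:
    d=np.array(list(map(float,sys.argv[1:4])))-st["tcp_pos"]; t=M.T@d
    print("tool shift mm",t.round(1),"units total",(t/120).round(3))
E
python3 to.py 560 270 330
```

```text
clock: 2.28
tcp_pos: [235.1, 579.0, 284.9]
ee_rot: [1.595, 2.707, 0.0]
wrist_force: [0.1, -0.8, -0.3]
width: 88.1
clock: 3.12
tcp_pos: [235.1, 579.0, 332.9]
ee_rot: [2.402, 2.025, -0.0]
wrist_force: [0.8, 0.6, 0.3]
width: 88.0
clock 3.12 tcp [235.1 579.  332.9] axes [[0.169, 0.986, -0.0], [0.986, -0.169, -0.0], [-0.0, -0.0, -1.0]] F [0.8 0.6 0.3] w 88.0 q [ 1.166  0.333  1.535 -0.     1.274  1.336]
tool shift mm [-249.6  372.5    2.9] units total [-2.08   3.104  0.024]
```

```bash
python3 -m creep '[-0.19,0.28,0,0,0,0, -0.19,0.28,0,0,0,0, -0.19,0.28,0,0,0,0, -0.19,0.28,0,0,0,0, -0.19,0.28,0,0,0,0, -0.19,0.28,0,0,0,0, -0.19,0.28,0,0,0,0, -0.19,0.28,0,0,0,0, -0.19,0.28,0,0,0,0, 0,0,0,0,0,0]'
python3 to.py
python3 - <<'E'
from h import *
import pickle
st=read_state(); p=snapshot("wrist"); pickle.dump((st,p),open("w1.pkl","wb"))
cv2.imwrite("pics/w1.png",p["img"][:,:,::-1])
T=camT(p,st); cub=np.load("cubby.npy")
im=cv2.resize(p["img"][:,:,::-1],(784,588),interpolation=cv2.INTER_CUBIC)
cv2.imwrite("pics/w1b.png",im)
E
```

```text
clock: 3.95
tcp_pos: [503.6, 322.1, 332.8]
ee_rot: [2.402, 2.021, 0.001]
wrist_force: [-0.0, -0.0, -0.3]
width: 87.9
clock 3.95 tcp [503.6 322.1 332.8] axes [[0.171, 0.985, -0.001], [0.985, -0.171, 0.002], [0.002, -0.001, -1.0]] F [-0.  -0.  -0.3] w 87.9 q [ 0.55   0.289  1.597 -0.002  1.255  0.723]
```

View pics/w1b.png

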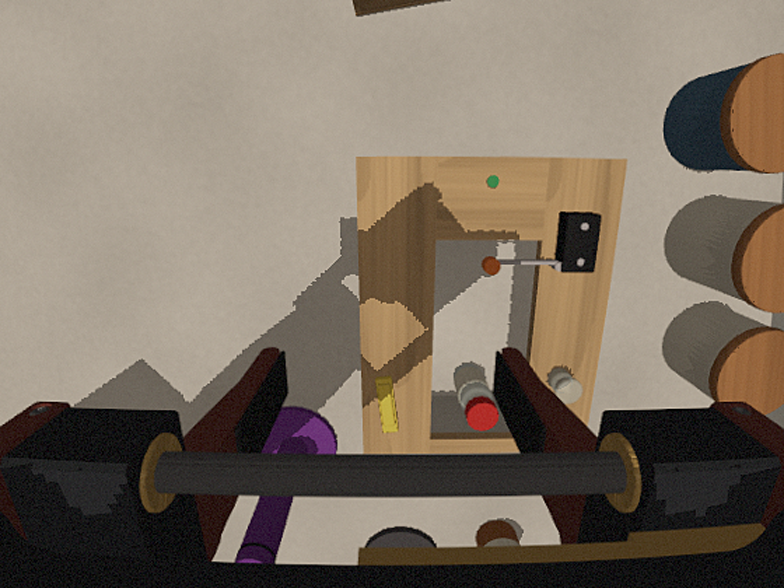

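The wrist picture shows deck corners at (357,157) and (627,159), slot corners at (435,239), (541,241) and (430,437), the roller at (491,265) and the jar cap at (482,413), in enlarged pixels.

```bash
cat > fw.py <<'E'
from h import *
import pickle
st,p=pickle.load(open("w1.pkl","rb")); T=camT(p,st)
pts=[((-115,145),(357,157)),((115,145),(627,159)),((-47,75),(435,239)),((47,75),(541,241)),((-47,-128),(430,437))]
L=np.array([a for a,_ in pts],float); uv=np.array([b for _,b in pts])/1.4
def W(x,L): 
    c,s=np.cos(x[2]),np.sin(x[2]); return np.c_[x[0]+c*L[:,0]-s*L[:,1],x[1]+s*L[:,0]+c*L[:,1],np.full(len(L),112.)]
r=least_squares(lambda x:(proj(p,W(x,L),T)-uv).ravel(),[580,255,-.17],x_scale=[100,100,.2])
x=r.x;print(x[:2].round(1),np.degrees(x[2]).round(2));print(r.fun.reshape(-1,2).round(1).tolist())
c,s=np.cos(x[2]),np.sin(x[2])
def loc(w): d=w[:2]-x[:2]; return np.round([c*d[0]+s*d[1],-s*d[0]+c*d[1]],1)
for nm,q,z in(("roller",(491,265),130),("jar",(482,413),105),("stopper",(566,381),146)):
    w=onz(p,[np.array(q)/1.4],z,T)[0];print(nm,w.round(1),loc(w))
np.save("cubw.npy",x)
E
python3 fw.py
```

```text
[581.  257.9] -9.74
[[-0.8, -0.7], [0.2, -0.1], [0.4, 0.6], [0.7, -0.7], [-0.5, 1.4]]
roller [589.2 313.8 130. ] [-1.3 56.4]
jar [570.1 155.9 105. ] [   6.6 -102.4]
stopper [642.1 201.4 146. ] [ 69.8 -45.3]
```

```bash
python3 to.py 438 -135 300
```

```text
clock 4.0 tcp [501.6 324.  332.6] axes [[0.171, 0.985, -0.0], [0.985, -0.171, 0.0], [0.0, -0.0, -1.0]] F [ 0.3  0.4 -0.5] w 87.7 q [ 0.554  0.288  1.598 -0.     1.255  0.726]
tool shift mm [-463.1   15.7   32.7] units total [-3.859  0.131  0.272]
```

```bash
python3 -m creep '[-0.32,0.013,0,0,0,0, -0.32,0.013,0,0,0,0, -0.32,0.013,0,0,0,0, -0.32,0.013,0,0,0,0, -0.32,0.013,0,0,0,0, -0.32,0.013,0,0,0,0, -0.32,0.013,0,0,0,0, -0.32,0.013,0,0,0,0, -0.32,0.013,0,0,0,0, 0,0,0,0,0,0]'
python3 to.py
python3 - <<'E'
from h import *
import pickle
st=read_state(); p=snapshot("wrist"); pickle.dump((st,p),open("w2.pkl","wb"))
r=finder.cut_out("grinder",p)
print([(x["score"],x["uv"]) for x in r])
for i,x in enumerate(r): np.save(f"m_w2_{i}.npy",x["pixels"])
cv2.imwrite("pics/w2b.png",cv2.resize(p["img"][:,:,::-1],(784,588),interpolation=cv2.INTER_CUBIC))
E
```

```text
clock: 4.83
tcp_pos: [454.7, -20.5, 332.8]
ee_rot: [2.401, 2.024, -0.002]
wrist_force: [-0.7, 0.1, -0.6]
width: 88.1
clock 4.83 tcp [454.7 -20.5 332.8] axes [[0.169, 0.986, -0.002], [0.986, -0.169, 0.0], [-0.0, -0.002, -1.0]] F [-0.7  0.1 -0.6] w 88.1 q [-0.07   0.054  1.884 -0.002  1.204  0.101]
[(0.94, [279.4, 254.5]), (0.85, [178.0, 119.1]), (0.58, [281.5, 382.2]), (0.55, [215.2, 322.2])]
```

View pics/w2b.png

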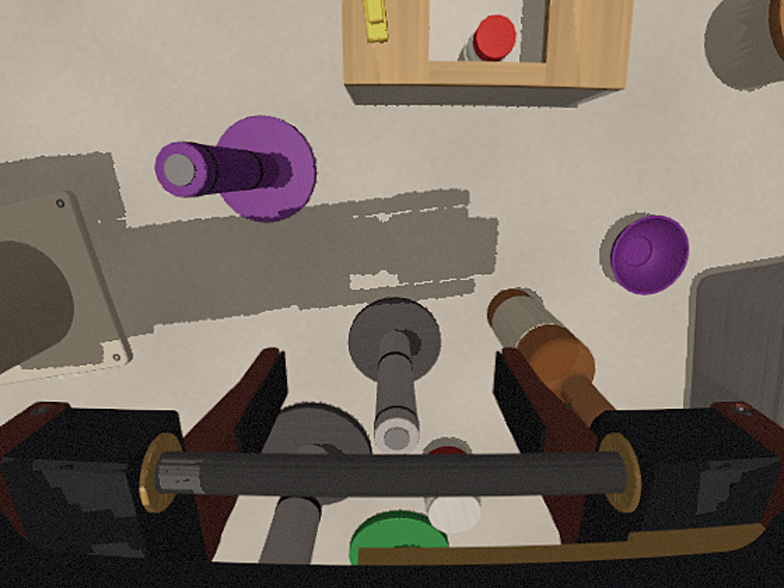

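The grinder's foot is centred at about (394,338) and its top at (397,436), between the open fingers. The cubby's -y edge runs from (345,85) to (626,88).

```bash
cat > f2.py <<'E'
from fit import *
import pickle
st,p=pickle.load(open("w2.pkl","rb")); T=camT(p,st)
print("top",onz(p,[np.array([397,436])/1.4],200,T)[0].round(1))
m=np.load("m_w2_0.npy"); print(m.sum(), fitmask(p,G,m,[438.,-135.],T))
a=np.linspace(0,6.28,40)
x0=onz(p,[np.array([394,338])/1.4],10,T)[0]; print("foot",x0.round(1))
st1,p1=pickle.load(open("w1.pkl","rb")); T1=camT(p1,st1)
A=[((-115,145),(357,157)),((115,145),(627,159)),((-47,75),(435,239)),((47,75),(541,241)),((-47,-128),(430,437))]
B=[((-115,-145),(345,85)),((115,-145),(626,88)),((-47,-128),(428,62)),((47,-128),(547,62))]
def W(x,L): 
    c,s=np.cos(x[2]),np.sin(x[2]); return np.c_[x[0]+c*L[:,0]-s*L[:,1],x[1]+s*L[:,0]+c*L[:,1],np.full(len(L),112.)]
def res(x,both=(1,1)):
    o=[]
    for pts,pp,TT,on in((A,p1,T1,both[0]),(B,p,T,both[1])):
        if on: o.append((proj(pp,W(x,np.array([q[0] for q in pts],float)),TT)-np.array([q[1] for q in pts])/1.4).ravel())
    return np.concatenate(o)
for b in((1,1),(0,1)):
    r=least_squares(res,[580,255,-.17],x_scale=[100,100,.2],args=(b,)); print("cubby",r.x[:2].round(1),np.degrees(r.x[2]).round(2),r.fun.reshape(-1,2).round(1).tolist())
    if b==(1,1): np.save("cubw.npy",r.x); x=r.x
c,s=np.cos(x[2]),np.sin(x[2])
w=onz(p,[np.array([494,36])/1.4],105,T)[0]; d=w[:2]-x[:2]; print("jar",[c*d[0]+s*d[1],-s*d[0]+c*d[1]])
E
python3 f2.py
```

```text
top [ 440.6 -133.   200. ]
4770 (array([ 439.88856808, -134.80771019]), np.float64(0.962473385379702))
foot [ 440.9 -128.2   10. ]
cubby [581.2 257.8] -9.57 [[-1.0, -0.2], [0.1, -0.3], [0.4, 0.8], [0.7, -0.7], [-0.0, 1.6], [-0.8, -0.6], [0.0, 0.2], [0.9, -0.7], [-0.2, 0.6]]
cubby [580.4 257.8] -9.25 [[-0.7, 0.2], [0.1, -0.3], [0.9, -0.4], [-0.3, 0.5]]
jar [np.float64(5.1739014695771015), np.float64(-107.15056228255472)]
```

```bash
python3 to.py 440 -134.5 245
```

```text
clock 4.93 tcp [455.6 -16.9 332.9] axes [[0.168, 0.986, 0.001], [0.986, -0.168, 0.0], [0.0, 0.001, -1.0]] F [-0.2  1.1  0. ] w 87.9 q [-6.300e-02  5.500e-02  1.883e+00  1.000e-03  1.204e+00  1.050e-01]
tool shift mm [-118.6    4.4   87.8] units total [-0.989  0.036  0.732]
```

```bash
python3 -m creep '[-0.198,0.007,0.05,0,0,0, -0.198,0.007,0.05,0,0,0, -0.198,0.007,0.1,0,0,0, -0.198,0.007,0.1,0,0,0, -0.198,0.007,0.1,0,0,0, 0,0,0.15,0,0,0, 0,0,0.1,0,0,0, 0,0,0.082,0,0,0, 0,0,0,0,0,0, 0,0,0,0,0,0]'
python3 to.py 440 -134.5 165
```

```text
clock: 5.77
tcp_pos: [440.6, -133.2, 244.7]
ee_rot: [-2.396, -2.031, 0.0]
wrist_force: [-0.2, -0.5, -0.3]
width: 87.7
clock 5.77 tcp [ 440.6 -133.2  244.7] axes [[0.164, 0.986, 0.0], [0.986, -0.164, -0.001], [-0.001, 0.0, -1.0]] F [-0.2 -0.5 -0.3] w 87.7 q [-0.319  0.168  1.973  0.     1.001 -0.155]
tool shift mm [-1.4 -0.3 79.7] units total [-0.012 -0.003  0.664]
```

```bash
python3 -m creep '[-0.012,0,0.1,0,0,0, 0,0,0.1,0,0,0, 0,0,0.1,0,0,0, 0,0,0.1,0,0,0, 0,0,0.1,0,0,0, 0,0,0.08,0,0,0, 0,0,0.05,0,0,0, 0,0,0.034,0,0,0, 0,0,0,0,0,0, 0,0,0,0,0,0]'
python3 -m creep '[0,0,0,0,0,0, 0,0,0,0,0,0, 0,0,0,0,0,0, 0,0,0,0,0,0, 0,0,0,0,0,0, 0,0,0,0,0,0, 0,0,0,0,0,0, 0,0,0,0,0,0, 0,0,0,0,0,0, 0,0,0,0,0,0]' 1 45
python3 to.py
```

```text
clock: 6.6
tcp_pos: [440.4, -135.8, 165.4]
ee_rot: [2.398, 2.029, 0.0]
wrist_force: [0.2, -0.4, 0.4]
width: 87.6
clock: 7.43
tcp_pos: [440.1, -135.9, 165.2]
ee_rot: [-2.399, -2.029, 0.0]
wrist_force: [0.3, 0.1, 0.0]
width: 35.6
clock 7.43 tcp [ 440.1 -135.9  165.2] axes [[0.166, 0.986, -0.0], [0.986, -0.166, -0.0], [-0.0, -0.0, -1.0]] F [0.3 0.1 0. ] w 35.6 q [-0.325  0.293  2.039 -0.     0.809 -0.159]
```

```bash
cat > plan.py <<'E'
import numpy as np, cv2
from collections import deque
# cross-section in cubby x-z. clearance by signed distance: sample points of grinder boundary vs obstacle distance
res=1.0; X0,Z0=-250,-20; NX,NZ=500,350
occ=np.zeros((NZ,NX),np.uint8)
def box(x0,x1,z0,z1): occ[int(z0-Z0):int(z1-Z0),int(x0-X0):int(x1-X0)]=1
box(-115,-47,100,112);box(47,115,100,112);box(-115,-105,0,112);box(105,115,0,112);box(-250,250,-20,10)
D=cv2.distanceTransform(1-occ,cv2.DIST_L2,5)
def line(a,b,n): return np.linspace(a,b,n)
pts=np.vstack([line((-56,0),(56,0),60),line((-56,12),(56,12),60),line((-56,0),(-56,12),7),line((56,0),(56,12),7),line((-18,12),(-18,200),90),line((18,12),(18,200),90),
 line((-32,151),(32,151),20),line((-32,151),(-32,231),30),line((32,151),(32,231),30),line((-89,231),(89,231),60)])
PH=np.radians(np.arange(0,51,1.)); XS=np.arange(-70,71,2.); ZS=np.arange(10,200,2.)
C=np.zeros((len(PH),len(XS),len(ZS)),np.float32)
for i,ph in enumerate(PH):
    c,s=np.cos(ph),np.sin(ph)
    # stem dir (-s,c); foot x dir (c,s)
    q=np.c_[pts[:,0]*c-pts[:,1]*s, pts[:,0]*s+pts[:,1]*c]
    for j,x in enumerate(XS):
        u=np.clip(np.round(q[:,0]+x-X0).astype(int),0,NX-1)
        v=np.clip(np.round(q[None,:,1]+ZS[:,None]-Z0).astype(int),0,NZ-1)
        C[i,j]=D[v,u[None,:]].min(1)
goal=(0,int(np.argmin(abs(XS-0))),int(np.argmin(abs(ZS-20))))
def start_ok(k): return ZS[k[2]]>=190
import heapq
# max-min path (widest path) then shortest w/ clearance weight
def widest():
    best=np.full(C.shape,-1.);best[goal]=C[goal];h=[(-C[goal],goal)]
    while h:
        b,n=heapq.heappop(h);b=-b
        if start_ok(n): return b
        if b<best[n]: continue
        for d in((1,0,0),(-1,0,0),(0,1,0),(0,-1,0),(0,0,1),(0,0,-1)):
            m=tuple(np.add(n,d))
            if any(v<0 or v>=s for v,s in zip(m,C.shape)): continue
            nb=min(b,C[m])
            if nb>best[m]: best[m]=nb;heapq.heappush(h,(-nb,m))
w=widest();print("widest clearance",w)
dist=np.full(C.shape,1e9);dist[goal]=0;par={};h=[(0,goal)]
while h:
    b,n=heapq.heappop(h)
    if start_ok(n): break
    if b>dist[n]:continue
    for d in np.ndindex(3,3,3):
        d=tuple(np.array(d)-1)
        m=tuple(int(v) for v in np.add(n,d))
        if any(v<0 or v>=s for v,s in zip(m,C.shape)) or C[m]<w-0.3: continue
        nb=b+np.linalg.norm(d)*(1+30/max(C[m],.5)**1.5)
        if nb<dist[m]: dist[m]=nb;par[m]=n;heapq.heappush(h,(nb,m))
path=[n]
while path[-1]!=goal: path.append(par[path[-1]])
for n in path[::3]+[goal]: print("phi %.0f x %.0f z %.0f clr %.1f"%(np.degrees(PH[n[0]]),XS[n[1]],ZS[n[2]],C[n]))
np.save("C.npy",C)
E
python3 plan.py
```

```text
widest clearance 6.3938
phi 30 x 28 z 190 clr 57.5
phi 30 x 28 z 184 clr 52.7
phi 30 x 28 z 178 clr 48.0
phi 30 x 28 z 172 clr 43.2
phi 30 x 28 z 166 clr 38.6
phi 30 x 28 z 160 clr 35.0
phi 30 x 28 z 154 clr 31.4
phi 30 x 28 z 148 clr 28.4
phi 30 x 28 z 142 clr 25.4
phi 30 x 28 z 136 clr 23.4
phi 30 x 28 z 130 clr 22.2
phi 30 x 26 z 124 clr 20.0
phi 30 x 22 z 118 clr 16.0
phi 30 x 16 z 112 clr 11.6
phi 30 x 10 z 106 clr 12.0
phi 30 x 4 z 102 clr 12.2
phi 27 x -2 z 98 clr 10.8
phi 24 x -8 z 96 clr 7.6
phi 21 x -12 z 92 clr 7.2
phi 18 x -14 z 88 clr 7.2
phi 15 x -14 z 82 clr 7.0
phi 12 x -14 z 76 clr 8.0
phi 9 x -12 z 70 clr 10.8
phi 6 x -6 z 64 clr 18.0
phi 3 x 0 z 58 clr 27.0
phi 0 x 0 z 52 clr 29.0
phi 0 x 0 z 46 clr 29.0
phi 0 x 0 z 40 clr 29.0
phi 0 x 0 z 34 clr 25.0
phi 0 x 0 z 28 clr 19.0
phi 0 x 0 z 22 clr 13.0
phi 0 x 0 z 20 clr 11.0
```

```bash
cat > go.py <<'E'
"go.py x y z phi_deg nrows : rows to bring foot centre to cubby-local x,y,z with tilt phi"
from h import *
import sys
cub=np.load("cubw.npy"); cub=np.array([581.0,257.7,np.radians(-9.55)])
LG=165.
Rz=R.from_euler("z",cub[2]).as_matrix(); o=np.r_[cub[:2],0]
B=np.array([[0,1,0],[1,0,0],[0,0,-1.]]).T # tool axes in cubby (cols x=cy,y=cx,z=-z)
def pose(x,y,z,ph):
    Rt=Rz@B@R.from_rotvec([-np.radians(ph),0,0]).as_matrix()
    return o+Rz@[x,y,z]-LG*Rt[:,2],Rt
def cur(st):
    M=R.from_rotvec(st["ee_rot"]).as_matrix(); f=Rz.T@(st["tcp_pos"]+LG*M[:,2]-o)
    a=Rz.T@M[:,2]; return f,np.degrees(np.arctan2(a[0],-a[2])),np.degrees(np.arctan2(a[1],-a[2])),M
st=read_state(); f,ph,th,M=cur(st)
print("clock",round(float(st["clock"]),2),"foot local",f.round(1),"phi %.2f lean_y %.2f"%(ph,th),"tcp",st["tcp_pos"].round(1),"F",st["wrist_force"].round(1),"w",round(float(st["width"]),1))
print("q",st["joints"].round(2))
open("log.txt","a").write(repr((st["joints"].tolist(),st["tcp_pos"].tolist(),st["ee_rot"].tolist()))+"\n")
if len(sys.argv)>1:
    x,y,z,p,n=map(float,sys.argv[1:6]); n=int(n)
    P,Q=st["tcp_pos"],M
    pf=pose(x,y,z,p)[1]
    w=R.from_matrix(Q.T@pf).as_rotvec()/n
    for i in range(1,n+1):
        t=i/n; ff=f+t*(np.array([x,y,z])-f)
        Q2=Q@R.from_rotvec(w).as_matrix(); P2=o+Rz@ff-LG*Q2[:,2]
        d=Q.T@(P2-P)
        print(",".join("%.3f"%v for v in np.r_[d/120,np.degrees(w)/4]), "" if np.linalg.norm(d)<41 else "TOO FAST %.0f"%np.linalg.norm(d))
        P,Q=P2,Q2
E
python3 -m creep '[0,0,-0.1,0,0,0, 0,0,-0.2,0,0,0, 0,0,-0.25,0,0,0, 0,0,-0.25,0,0,0, 0,0,-0.25,0,0,0, 0,0,-0.25,0,0,0, 0.1,0,-0.2,0,0,0, 0.2,0,-0.1,0,0,0, 0.25,0.05,0,0,0,0, 0.25,0.1,0,0,0,0]'
python3 go.py 28 -20 195 0 10
```

```text
clock: 8.27
tcp_pos: [473.1, -43.4, 357.9]
ee_rot: [2.4, 2.027, 0.001]
wrist_force: [-0.4, -0.8, -4.1]
width: 35.5
clock 8.27 foot local [ -56.4 -314.8  192.9] phi 0.04 lean_y -0.00 tcp [473.1 -43.4 357.9] F [-0.4 -0.8 -4.1] w 35.5
q [-0.12  0.06  1.81 -0.    1.26  0.05]
0.246,0.070,-0.002,0.001,0.000,-0.002 
0.246,0.070,-0.002,0.001,0.000,-0.002 
0.246,0.070,-0.002,0.001,0.000,-0.002 
0.246,0.070,-0.002,0.001,0.000,-0.002 
0.246,0.070,-0.002,0.001,0.000,-0.002 
0.246,0.070,-0.002,0.001,0.000,-0.002 
0.246,0.070,-0.002,0.001,0.000,-0.002 
0.246,0.070,-0.002,0.001,0.000,-0.002 
0.246,0.070,-0.002,0.001,0.000,-0.002 
0.246,0.070,-0.002,0.001,0.000,-0.002
```

```bash
python3 -m creep '[0.26,0.07,0,0,0,0, 0.26,0.07,0,0,0,0, 0.26,0.07,0,0,0,0, 0.26,0.07,0,0,0,0, 0.26,0.07,0,0,0,0, 0.26,0.07,0,0,0,0, 0.26,0.07,0,0,0,0, 0.26,0.07,0,0,0,0, 0.2,0.04,0,0,0,0, 0.1,0.02,0,0,0,0]'
python3 go.py 28 -20 195 30 10
```

```text
clock: 9.1
tcp_pos: [594.7, 227.8, 355.8]
ee_rot: [-2.396, -2.03, 0.002]
wrist_force: [-0.8, -1.0, -3.7]
width: 35.2
clock 9.1 foot local [ 18.2 -27.2 190.8] phi -0.09 lean_y -0.01 tcp [594.7 227.8 355.8] F [-0.8 -1.  -3.7] w 35.2
q [0.35 0.34 1.48 0.   1.33 0.51]
0.006,-0.064,-0.002,-0.752,-0.001,0.003 
0.006,-0.064,-0.001,-0.752,-0.001,0.003 
0.006,-0.064,-0.001,-0.752,-0.001,0.003 
0.006,-0.064,-0.000,-0.752,-0.001,0.003 
0.006,-0.063,0.000,-0.752,-0.001,0.003 
0.006,-0.063,0.001,-0.752,-0.001,0.003 
0.006,-0.063,0.001,-0.752,-0.001,0.003 
0.006,-0.063,0.002,-0.752,-0.001,0.003 
0.006,-0.063,0.002,-0.752,-0.001,0.003 
0.006,-0.063,0.002,-0.752,-0.001,0.003
```

```bash
python3 -m creep '[0.005,-0.064,-0.002,-0.75,0,0, 0.005,-0.064,-0.001,-0.75,0,0, 0.005,-0.064,-0.001,-0.75,0,0, 0.005,-0.064,0,-0.75,0,0, 0.005,-0.063,0,-0.75,0,0, 0.005,-0.063,0.001,-0.75,0,0, 0.005,-0.063,0.001,-0.75,0,0, 0.005,-0.063,0.002,-0.75,0,0, 0.005,-0.063,0.002,-0.75,0,0, 0.005,-0.063,0.002,-0.75,0,0]'
python3 -m creep '[0,0,0,0,0,0, 0,0,0,0,0,0, 0,0,0,0,0,0, 0,0,0,0,0,0, 0,0,0,0,0,0, 0,0,0,0,0,0, 0,0,0,0,0,0, 0,0,0,0,0,0, 0,0,0,0,0,0, 0,0,0,0,0,0]'
python3 go.py 28 -20 160 30 10
python3 - <<'E'
from h import *
import pickle
o=[]
for n in("scene","top","wrist"):
    st=read_state(); p=snapshot(n); pickle.dump((st,p),open(f"i_{n}.pkl","wb"))
    cv2.imwrite(f"pics/i_{n}.png",cv2.resize(p["img"][:,:,::-1],(784,588),interpolation=cv2.INTER_CUBIC))
E
```

```text
clock: 9.93
tcp_pos: [522.5, 242.3, 338.6]
ee_rot: [2.064, 1.745, 0.468]
wrist_force: [0.2, -1.5, -4.0]
width: 35.4
clock: 10.77
tcp_pos: [523.7, 243.1, 339.2]
ee_rot: [2.064, 1.746, 0.468]
wrist_force: [-0.4, -0.6, -3.1]
width: 35.5
clock 10.77 foot local [ 28.4 -23.9 196.3] phi 29.99 lean_y -0.00 tcp [523.7 243.1 339.2] F [-0.4 -0.6 -3.1] w 35.5
q [ 0.59  0.1   1.91 -0.5   0.8   1.05]
0.003,-0.015,0.026,-0.000,0.000,0.000 
0.003,-0.015,0.026,-0.000,0.000,0.000 
0.003,-0.015,0.026,-0.000,0.000,0.000 
0.003,-0.015,0.026,-0.000,0.000,0.000 
0.003,-0.015,0.026,-0.000,0.000,0.000 
0.003,-0.015,0.026,-0.000,0.000,0.000 
0.003,-0.015,0.026,-0.000,0.000,0.000 
0.003,-0.015,0.026,-0.000,0.000,0.000 
0.003,-0.015,0.026,-0.000,0.000,0.000 
0.003,-0.015,0.026,-0.000,0.000,0.000
```

View pics/i_wrist.png

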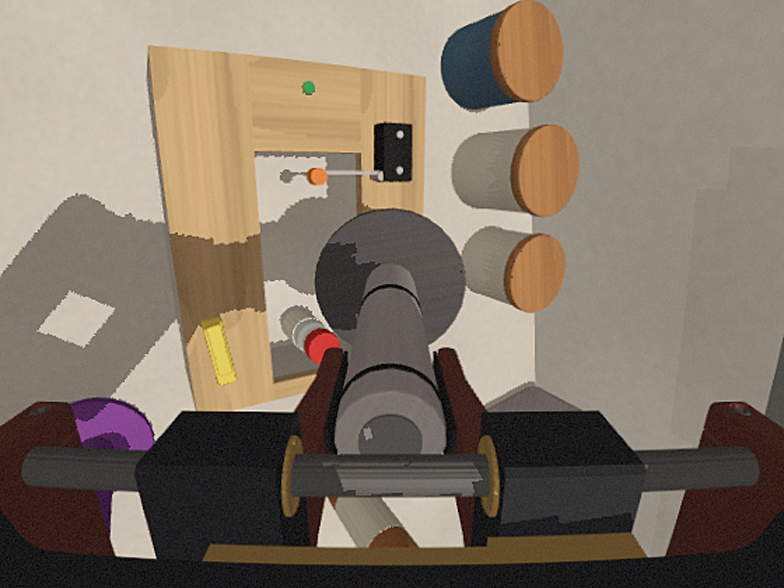

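View pics/i_scene.png

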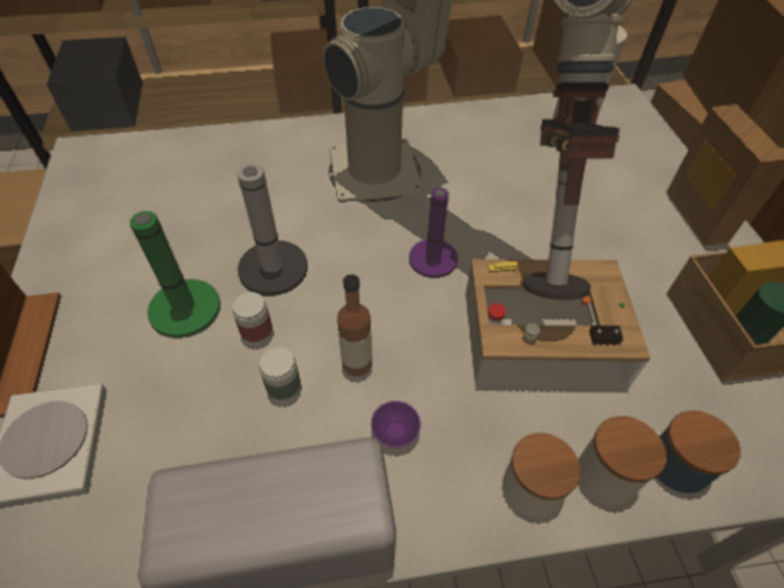

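The grinder is held straight and tilted 30° above the slot. The wrist picture shows the deck corners at (149,46) and (426,77), the slot corners at (254,152), (361,153) and (274,382), and the foot ellipse around (390,276). I'll check the grip and the cubby pose against it.

```bash
cat > f3.py <<'E'
from h import *
import pickle
st,p=pickle.load(open("i_wrist.pkl","rb")); T=camT(p,st)
st1,p1=pickle.load(open("w1.pkl","rb")); T1=camT(p1,st1)
st2,p2=pickle.load(open("w2.pkl","rb")); T2=camT(p2,st2)
A=[((-115,145),(357,157)),((115,145),(627,159)),((-47,75),(435,239)),((47,75),(541,241)),((-47,-128),(430,437))]
B=[((-115,-145),(345,85)),((115,-145),(626,88)),((-47,-128),(428,62)),((47,-128),(547,62))]
C=[((-115,145),(149,46)),((115,145),(426,77)),((-47,75),(254,152)),((47,75),(361,153)),((-47,-128),(274,382)),((-115,-145),(203,410))]
def W(x,L): 
    c,s=np.cos(x[2]),np.sin(x[2]); return np.c_[x[0]+c*L[:,0]-s*L[:,1],x[1]+s*L[:,0]+c*L[:,1],np.full(len(L),112.)]
def res(x,S):
    return np.concatenate([(proj(pp,W(x,np.array([q[0] for q in pts],float)),TT)-np.array([q[1] for q in pts])/1.4).ravel() for pts,pp,TT in S])
for S in ([(C,p,T)],[(A,p1,T1),(B,p2,T2),(C,p,T)]):
    r=least_squares(res,[580,255,-.17],x_scale=[100,100,.2],args=(S,)); print("cubby",r.x[:2].round(1),np.degrees(r.x[2]).round(2),r.fun.reshape(-1,2).round(1).tolist())
x=np.array([581,257.7,np.radians(-9.55)])
im=cv2.imread("pics/i_wrist.png")
a=np.linspace(0,2*np.pi,80)
Tt=np.eye(4);
for z,rr in((165,56),(153,56),(-35,18)):
    X=np.c_[rr*np.cos(a),rr*np.sin(a),np.full(80,z)]
    q=(proj(p,X,p["mount"])*1.4).astype(int); cv2.polylines(im,[q],True,(0,255,0),1)
for Lc in ([(-115,145),(115,145),(115,-145),(-115,-145)],[(-47,75),(47,75),(47,-128),(-47,-128)]):
    q=(proj(p,W(x,np.array(Lc,float)),T)*1.4).astype(int); cv2.polylines(im,[q],True,(0,0,255),1)
cv2.imwrite("pics/ov1.png",im)
E
python3 f3.py
```

```text
cubby [582.7 258.3] -9.39 [[0.4, -0.7], [0.4, -1.4], [1.0, -1.4], [0.8, -1.0], [1.1, 0.3], [-1.8, 5.6]]
cubby [581.7 257.9] -9.56 [[-0.6, -0.5], [0.5, -0.5], [0.8, 0.6], [1.1, -0.9], [0.4, 1.4], [-0.3, -0.8], [0.5, -0.1], [1.4, -1.0], [0.2, 0.4], [-0.1, -0.5], [0.1, -0.8], [0.4, -1.0], [0.4, -0.5], [0.1, 0.8], [-2.9, 6.0]]
```

View pics/ov1.png

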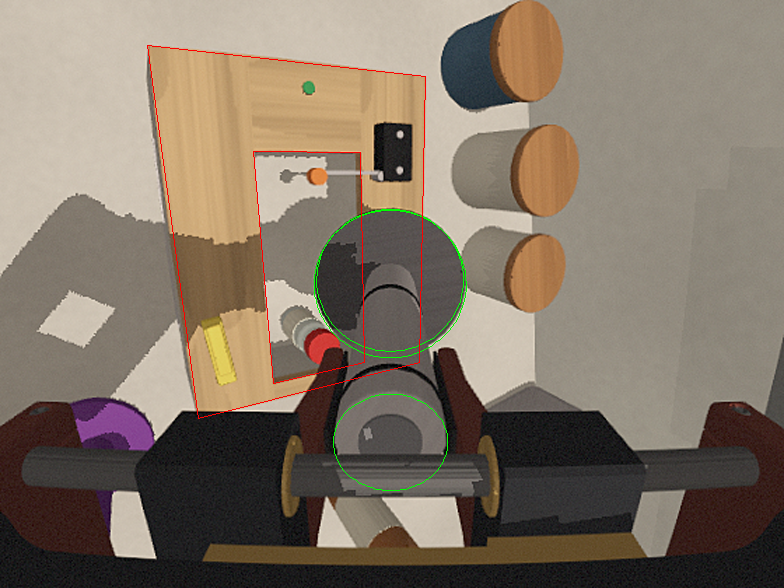

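```bash
python3 - <<'E'
s=open("go.py").read()
i=s.index("if len(sys.argv)>1:")
s=s[:i]+'''
P,Q=st["tcp_pos"],M
for wp in sys.argv[1:]:
    x,y,z,p,n=map(float,wp.split(",")); n=int(n)
    w=R.from_matrix(Q.T@pose(x,y,z,p)[1]).as_rotvec()/n
    for i in range(1,n+1):
        t=i/n; ff=f+t*(np.array([x,y,z])-f)
        Q2=Q@R.from_rotvec(w).as_matrix(); P2=o+Rz@ff-LG*Q2[:,2]
        d=Q.T@(P2-P)
        print(",".join("%.3f"%v for v in np.r_[d/120,np.degrees(w)/4]), "" if np.linalg.norm(d)<41 else "FAST")
        P,Q=P2,Q2
    f=np.array([x,y,z])
'''
s=s.replace("581.0,257.7","581.5,257.8")
open("go.py","w").write(s)
E
python3 go.py 28,-20,130,30,8
```

```text
clock 10.92 foot local [ 27.9 -24.  196.4] phi 30.00 lean_y 0.00 tcp [523.6 243.1 339.3] F [-0.1  0.4 -3. ] w 35.4
q [ 0.59  0.1   1.91 -0.5   0.8   1.05]
0.004,-0.034,0.060,-0.000,-0.000,0.000 
0.004,-0.034,0.060,-0.000,-0.000,0.000 
0.004,-0.034,0.060,-0.000,-0.000,0.000 
0.004,-0.034,0.060,-0.000,-0.000,0.000 
0.004,-0.034,0.060,-0.000,-0.000,0.000 
0.004,-0.034,0.060,-0.000,-0.000,0.000 
0.004,-0.034,0.060,-0.000,-0.000,0.000 
0.004,-0.034,0.060,-0.000,-0.000,0.000
```

```bash
python3 -m creep '[0.004,-0.034,0.06,0,0,0, 0.004,-0.034,0.06,0,0,0, 0.004,-0.034,0.06,0,0,0, 0.004,-0.034,0.06,0,0,0, 0.004,-0.034,0.06,0,0,0, 0.004,-0.034,0.06,0,0,0, 0.004,-0.034,0.06,0,0,0, 0.004,-0.034,0.06,0,0,0, 0,0,0,0,0,0, 0,0,0,0,0,0]'
python3 go.py 22,-20,118,30,3 4,-20,102,30,5
```

```text
clock: 11.75
tcp_pos: [524.7, 246.7, 272.3]
ee_rot: [2.064, 1.747, 0.466]
wrist_force: [-0.3, -0.0, -3.3]
width: 35.3
clock 11.75 foot local [ 28.2 -20.5 129.4] phi 29.95 lean_y -0.05 tcp [524.7 246.7 272.3] F [-0.3 -0.  -3.3] w 35.3
q [ 0.6   0.19  1.97 -0.59  0.67  1.18]
0.001,-0.031,0.019,-0.004,0.003,0.003 
0.001,-0.031,0.019,-0.004,0.003,0.003 
0.001,-0.031,0.019,-0.004,0.003,0.003 
-0.000,-0.039,0.008,0.000,0.000,-0.000 
-0.000,-0.039,0.008,0.000,0.000,-0.000 
0.000,-0.039,0.008,0.000,0.000,-0.000 
-0.000,-0.039,0.008,0.000,0.000,-0.000 
0.000,-0.039,0.008,0.000,0.000,-0.000
```

```bash
python3 -m creep '[0.001,-0.031,0.019,0,0,0, 0.001,-0.031,0.019,0,0,0, 0.001,-0.031,0.019,0,0,0, 0,-0.039,0.008,0,0,0, 0,-0.039,0.008,0,0,0, 0,-0.039,0.008,0,0,0, 0,-0.039,0.008,0,0,0, 0,-0.039,0.008,0,0,0, 0,0,0,0,0,0, 0,0,0,0,0,0]'
python3 go.py -2,-20,98,27,2 -8,-20,96,24,2 -12,-20,92,21,2 -14,-20,88,18,2
python3 - <<'E'
from h import *
o=[]
p=snapshot("scene");a=cv2.resize(p["img"][140:290,310:490,::-1],(400,333),interpolation=cv2.INTER_CUBIC)
p=snapshot("wrist");b=cv2.resize(p["img"][:,:,::-1],(400,300)); 
cv2.imwrite("pics/s1.png",np.hstack([a[:300],b]))
E
```

```text
clock: 12.58
tcp_pos: [500.9, 251.3, 245.5]
ee_rot: [2.064, 1.747, 0.467]
wrist_force: [0.3, 1.2, -4.4]
width: 35.2
clock 12.58 foot local [  4.  -19.8 102.6] phi 29.99 lean_y 0.00 tcp [500.9 251.3 245.5] F [ 0.3  1.2 -4.4] w 35.2
q [ 0.63  0.21  2.03 -0.66  0.63  1.29]
-0.001,0.004,0.005,0.373,-0.000,0.005 
-0.001,0.005,0.005,0.373,-0.000,0.005 
0.000,0.010,-0.003,0.375,-0.000,-0.000 
0.000,0.010,-0.003,0.375,-0.000,-0.000 
0.000,0.014,0.009,0.375,0.000,0.000 
0.000,0.014,0.009,0.375,0.000,0.000 
-0.000,0.022,0.013,0.375,-0.000,0.000 
-0.000,0.023,0.013,0.375,-0.000,0.000
```

View pics/s1.png

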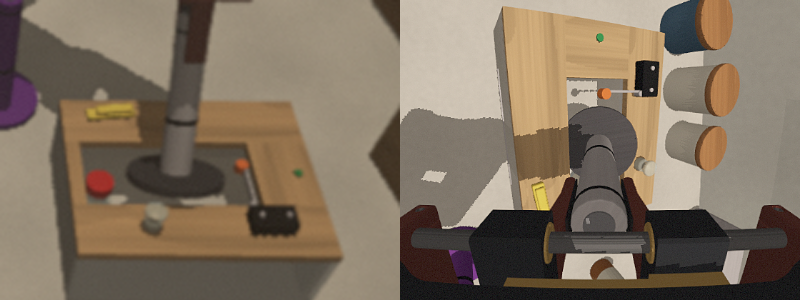

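The tilted foot is entering the slot between the jar (100,182) and the roller (241,165) with clear gaps, so I continue.

```bash
python3 -m creep '[0,0.004,0.005,0.373,0,0, 0,0.005,0.005,0.373,0,0, 0,0.01,-0.003,0.375,0,0, 0,0.01,-0.003,0.375,0,0, 0,0.014,0.009,0.375,0,0, 0,0.014,0.009,0.375,0,0, 0,0.022,0.013,0.375,0,0, 0,0.023,0.013,0.375,0,0, 0,0,0,0,0,0, 0,0,0,0,0,0]'
python3 go.py -14,-20,82,15,2 -14,-20,76,12,2 -12,-20,70,9,2 -6,-20,64,6,2 0,-20,58,3,2
```

```text
clock: 13.52
tcp_pos: [514.9, 248.7, 245.4]
ee_rot: [2.204, 1.863, 0.296]
wrist_force: [0.3, -0.5, -3.1]
width: 35.9
clock 13.52 foot local [-12.9 -20.   88.5] phi 18.08 lean_y -0.01 tcp [514.9 248.7 245.4] F [ 0.3 -0.5 -3.1] w 35.9
q [ 0.53  0.25  1.91 -0.29  0.76  0.89]
0.000,0.024,0.025,0.385,0.001,-0.006 
0.000,0.025,0.025,0.385,0.001,-0.006 
0.000,0.030,0.025,0.375,0.000,-0.000 
-0.000,0.030,0.025,0.375,0.000,-0.000 
0.000,0.039,0.027,0.375,0.000,0.000 
0.000,0.040,0.027,0.375,0.000,0.000 
0.000,0.057,0.029,0.375,-0.000,0.000 
-0.000,0.058,0.029,0.375,-0.000,0.000 
0.000,0.058,0.028,0.375,0.000,0.000 
0.000,0.059,0.027,0.375,0.000,0.000
```

```bash
python3 -m creep '[0,0.024,0.025,0.38,0,0, 0,0.025,0.025,0.38,0,0, 0,0.03,0.025,0.375,0,0, 0,0.03,0.025,0.375,0,0, 0,0.039,0.027,0.375,0,0, 0,0.04,0.027,0.375,0,0, 0,0.057,0.029,0.375,0,0, 0,0.058,0.029,0.375,0,0, 0,0.058,0.028,0.375,0,0, 0,0.059,0.027,0.375,0,0]'
python3 go.py 0,-20,50,0,2 0,-20,20,0,5
```

```text
clock: 14.35
tcp_pos: [569.3, 239.6, 222.3]
ee_rot: [2.367, 2.003, 0.051]
wrist_force: [0.6, 0.6, -2.8]
width: 35.3
clock 14.35 foot local [ -0.4 -20.1  57.5] phi 2.97 lean_y -0.04 tcp [569.3 239.6 222.3] F [ 0.6  0.6 -2.8] w 35.3
q [ 0.39  0.41  1.69 -0.03  1.    0.58]
-0.000,0.036,0.032,0.371,0.005,0.003 
-0.000,0.037,0.032,0.371,0.005,0.003 
-0.000,-0.000,0.050,0.000,-0.000,-0.000 
-0.000,0.000,0.050,0.000,-0.000,-0.000 
-0.000,0.000,0.050,0.000,-0.000,-0.000 
-0.000,0.000,0.050,0.000,-0.000,-0.000 
-0.000,0.000,0.050,0.000,-0.000,-0.000
```

```bash
python3 -m creep '[0,0.036,0.032,0.371,0,0, 0,0.036,0.032,0.371,0,0, 0,0,0.05,0,0,0, 0,0,0.05,0,0,0, 0,0,0.05,0,0,0, 0,0,0.05,0,0,0, 0,0,0.04,0,0,0, 0,0,0,0,0,0, 0,0,0,0,0,0, 0,0,0,0,0,0]'
python3 go.py 0,-20,12,0,5
python3 - <<'E'
from h import *
import pickle
st=read_state();p=snapshot("wrist");pickle.dump((st,p),open("w4.pkl","wb"))
cv2.imwrite("pics/w4.png",cv2.resize(p["img"][:,:,::-1],(784,588),interpolation=cv2.INTER_CUBIC))
E
```

```text
clock: 15.18
tcp_pos: [578.1, 238.4, 186.5]
ee_rot: [2.398, 2.029, 0.001]
wrist_force: [0.2, 0.4, -2.8]
width: 35.1
clock 15.18 foot local [  0.  -19.7  21.5] phi 0.03 lean_y 0.01 tcp [578.1 238.4 186.5] F [ 0.2  0.4 -2.8] w 35.1
q [ 0.37  0.48  1.67 -0.    0.99  0.54]
-0.001,0.000,0.016,0.002,-0.001,0.001 
-0.001,0.000,0.016,0.002,-0.001,0.001 
-0.001,0.000,0.016,0.002,-0.001,0.001 
-0.001,0.000,0.016,0.002,-0.001,0.001 
-0.001,0.000,0.016,0.002,-0.001,0.001
```

View pics/w4.png

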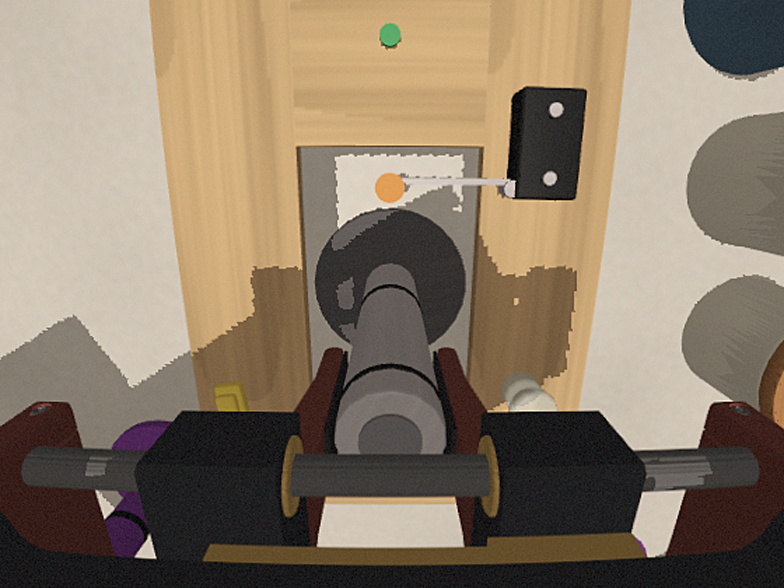

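```bash
python3 -m creep '[0,0,0.015,0,0,0, 0,0,0.015,0,0,0, 0,0,0.015,0,0,0, 0,0,0.012,0,0,0, 0,0,0.012,0,0,0, 0,0,0.01,0,0,0, 0,0,0.006,0,0,0, 0,0,0.004,0,0,0, 0,0,0.003,0,0,0, 0,0,0,0,0,0]'
python3 go.py 0,-20,10,0,1
```

```text
clock: 16.07
tcp_pos: [578.1, 238.2, 175.3]
ee_rot: [2.398, 2.029, 0.0]
wrist_force: [0.6, -0.5, -3.1]
width: 35.7
clock 16.07 foot local [ -0.1 -19.9  10.3] phi 0.01 lean_y -0.00 tcp [578.1 238.2 175.3] F [ 0.6 -0.5 -3.1] w 35.7
q [ 0.37  0.5   1.67 -0.    0.97  0.54]
-0.001,0.001,0.002,0.003,0.000,0.002
```

```bash
python3 -m creep '[0,0,0.002,0,0,0, 0,0,0.002,0,0,0, 0,0,0.002,0,0,0, 0,0,0,0,0,0, 0,0,0,0,0,0, 0,0,0,0,0,0, 0,0,0,0,0,0, 0,0,0,0,0,0, 0,0,0,0,0,0, 0,0,0,0,0,0]'
python3 -m creep '[0,0,0.002,0,0,0, 0,0,0.002,0,0,0, 0,0,0.002,0,0,0, 0,0,0,0,0,0, 0,0,0,0,0,0, 0,0,0,0,0,0, 0,0,0,0,0,0, 0,0,0,0,0,0, 0,0,0,0,0,0, 0,0,0,0,0,0]'
```

```text
clock: 16.9
tcp_pos: [578.2, 238.3, 175.2]
ee_rot: [2.398, 2.029, 0.001]
wrist_force: [-3.0, -2.1, 5.8]
width: 35.3
clock: 17.73
tcp_pos: [578.2, 238.3, 175.2]
ee_rot: [2.398, 2.029, 0.001]
wrist_force: [-4.6, -1.4, 10.1]
width: 35.7
```

```bash
python3 -m creep '[0,0,0,0,0,0, 0,0,0,0,0,0, 0,0,0,0,0,0, 0,0,0,0,0,0, 0,0,0,0,0,0, 0,0,0,0,0,0, 0,0,0,0,0,0, 0,0,0,0,0,0, 0,0,0,0,0,0, 0,0,0,0,0,0]' -0.3
python3 go.py
python3 - <<'E'
from h import *
import pickle
st=read_state();p=snapshot("wrist");pickle.dump((st,p),open("w5.pkl","wb"))
im=cv2.resize(p["img"][:,:,::-1],(784,588),interpolation=cv2.INTER_CUBIC)
T=p["mount"];a=np.linspace(0,2*np.pi,80)
for z,rr in((165,56),(153,56),(-35,18)):
    q=(proj(p,np.c_[rr*np.cos(a),rr*np.sin(a),np.full(80,z)],T)*1.4).astype(int); cv2.polylines(im,[q],True,(0,255,0),1)
cv2.imwrite("pics/w5.png",im)
E
```

```text
clock: 18.57
tcp_pos: [578.0, 238.3, 173.8]
ee_rot: [2.398, 2.029, 0.0]
wrist_force: [0.3, 0.6, -0.5]
width: 57.0
clock 18.57 foot local [ -0.1 -19.9   8.8] phi 0.01 lean_y -0.00 tcp [578.  238.3 173.8] F [ 0.3  0.6 -0.5] w 57.0
q [ 0.37  0.5   1.67 -0.    0.97  0.54]
```

View pics/w5.png

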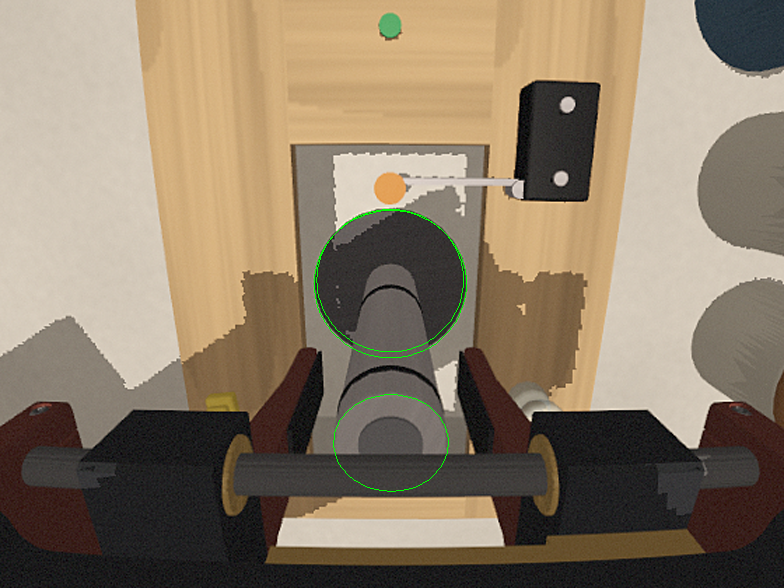

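The grinder stands free and upright on the floor, clear of the roller at (389,188). I'll measure the roller, then regrip lightly and slide.

```bash
python3 - <<'E'
from h import *
import pickle
st,p=pickle.load(open("w5.pkl","rb"));T=camT(p,st);cub=[581.5,257.8,np.radians(-9.55)]
Rz=R.from_euler("z",cub[2]).as_matrix()
for nm,q,z in(("roller",(389,188),130),("pivot",(519,189),128),("slot+y-x",(291,144),112),("slot+y+x",(490,144),112)):
    print(nm,(Rz.T@(onz(p,[np.array(q)/1.4],z,T)[0]-np.r_[cub[:2],0])).round(1))
E
python3 -m creep '[0,0,0,0,0,0, 0,0,0,0,0,0, 0,0,0,0,0,0, 0,0,0,0,0,0, 0,0,0,0,0,0, 0,0,0,0,0,0, 0,0,0,0,0,0, 0,0,0,0,0,0, 0,0,0,0,0,0, 0,0,0,0,0,0]' 1 15
python3 go.py 0,20,8.8,0,9
```

```text
roller [ -0.9  55.4 130. ]
pivot [ 57.2  55.2 128. ]
slot+y-x [-47.   75.2 112. ]
slot+y+x [ 46.6  75.2 112. ]
clock: 19.45
tcp_pos: [578.1, 238.2, 173.8]
ee_rot: [2.398, 2.029, 0.0]
wrist_force: [0.6, 1.1, -0.1]
width: 35.9
clock 19.45 foot local [ -0.1 -19.9   8.8] phi 0.01 lean_y 0.00 tcp [578.1 238.2 173.8] F [ 0.6  1.1 -0.1] w 35.9
q [ 0.37  0.5   1.67 -0.    0.97  0.54]
0.037,0.000,0.000,0.000,-0.000,0.000 
0.037,0.000,0.000,0.000,-0.000,0.000 
0.037,0.000,0.000,0.000,-0.000,0.000 
0.037,0.000,0.000,0.000,-0.000,0.000 
0.037,0.000,0.000,0.000,-0.000,0.000 
0.037,0.000,0.000,0.000,-0.000,0.000 
0.037,0.000,0.000,0.000,-0.000,0.000 
0.037,0.000,0.000,0.000,-0.000,0.000 
0.037,0.000,0.000,0.000,-0.000,0.000
```

```bash
python3 -m creep '[0.02,0,0,0,0,0, 0.04,0,0,0,0,0, 0.05,0,0,0,0,0, 0.05,0,0,0,0,0, 0.05,0,0,0,0,0, 0.05,0,0,0,0,0, 0.04,0,0,0,0,0, 0.03,0,0,0,0,0, 0.02,0,0,0,0,0, 0,0,0,0,0,0]'
python3 go.py 0,38,8.8,0,1
```

```text
clock: 20.28
tcp_pos: [586.1, 280.4, 176.3]
ee_rot: [2.397, 2.029, 0.004]
wrist_force: [-2.2, -2.5, 14.4]
width: 35.7
clock 20.28 foot local [ 1.2 23.3 11.3] phi 0.16 lean_y 0.08 tcp [586.1 280.4 176.3] F [-2.2 -2.5 14.4] w 35.7
q [ 0.43  0.53  1.62 -0.    1.    0.59]
0.124,-0.007,0.021,0.039,-0.020,0.006
```

Run:
```python
from h import *
import pickle
st=read_state();print(st["tcp_pos"],st["wrist_force"],st["wrist_torque"]);p=snapshot("wrist");pickle.dump((st,p),open("w6.pkl","wb"))
im=cv2.resize(p["img"][:,:,::-1],(784,588),interpolation=cv2.INTER_CUBIC)
cv2.imwrite("pics/w6.png",im)
p=snapshot("scene");cv2.imwrite("pics/s6.png",cv2.resize(p["img"][160:290,310:480,::-1],(765,585),interpolation=cv2.INTER_CUBIC))
```

```text
[586.1176869  280.41720988 176.31117828] [-2.20479508 -2.46489183 14.44201055] [-0.58625228  0.65207346 -0.08137425]
```

View pics/w6.png

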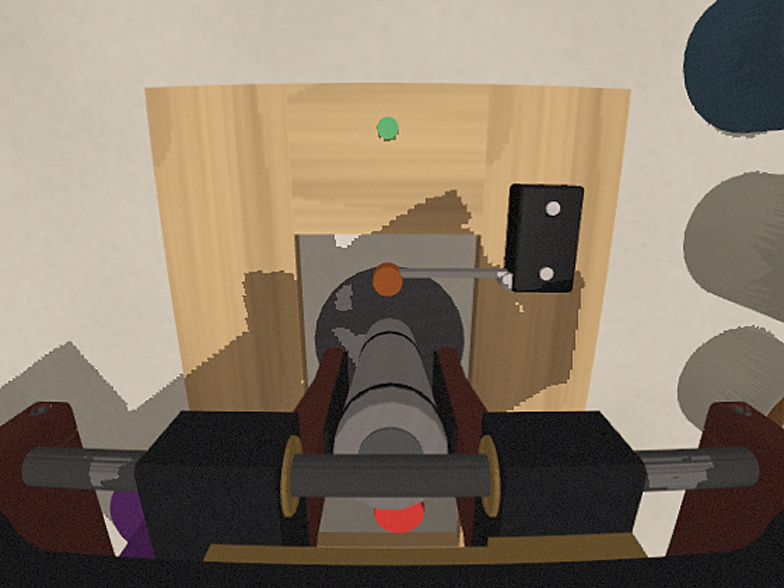

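View pics/s6.png

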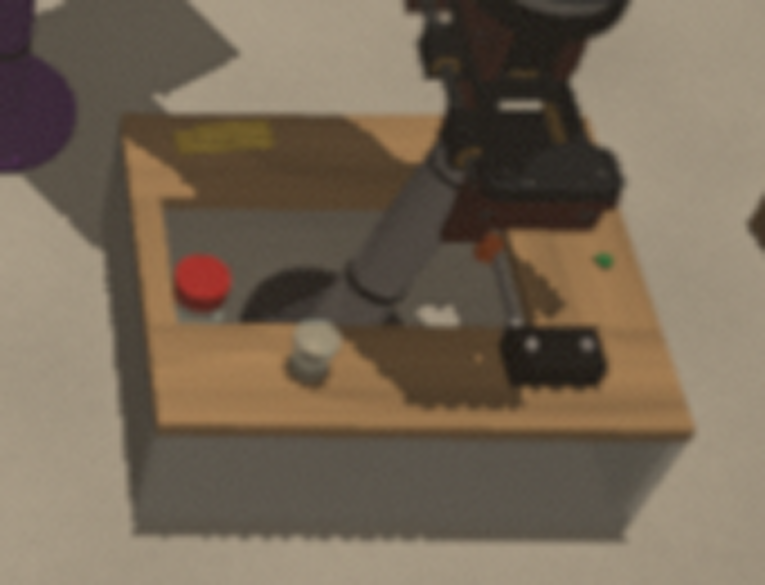

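The grinder tipped in the light grip: its foot stuck and the stem leans towards +y (scene crop, stem from (450,165) down to (340,310)). The roller is untouched. I'll measure the lean.

```bash
cat > lean.py <<'E'
from h import *
import pickle,sys
f=sys.argv[1]; st,p=pickle.load(open(f+".pkl","rb"))
im0=cv2.imread(f"pics/{f}.png"); a=np.linspace(0,2*np.pi,80)
col=[(0,255,0),(0,0,255),(255,0,0),(0,255,255)]
im=im0.copy()
for k,(b,s) in enumerate([tuple(map(float,q.split(","))) for q in sys.argv[2:]]):
    Rb=R.from_rotvec([0,np.radians(b),0]).as_matrix()
    for z,rr in((165+s,56),(153+s,56),(-35+s,18)):
        X=np.c_[rr*np.cos(a),rr*np.sin(a),np.full(80,z)]-[0,0,-5]
        X=X@Rb.T+[0,0,-5]
        q=(proj(p,X,p["mount"])*1.4).astype(int); cv2.polylines(im,[q],True,col[k],1)
cv2.imwrite(f"pics/{f}_l{sys.argv[2]}.png",im)
E
python3 lean.py w6 -- 2>/dev/null; python3 lean.py w6 -10,0 -14,0 -18,0; ls pics | grep w6
```

```text
w6.png
w6_l-10,0.png
```

View pics/w6_l-10,0.png

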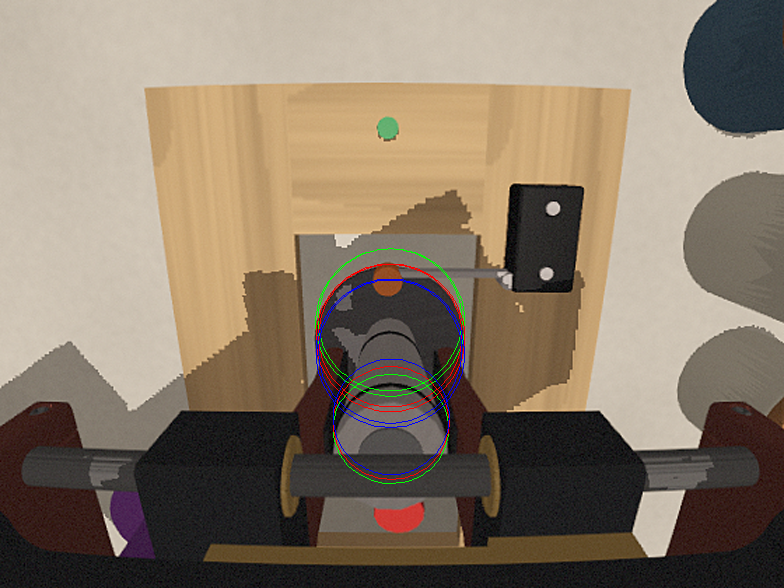

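```bash
sed -e 's/^LG=165./BETA=float(sys.argv.pop(1)); LG=165.; PV=-5.; RB=R.from_rotvec([0,np.radians(BETA),0]).as_matrix(); CF=RB@[0,0,LG-PV]+[0,0,PV]/' go.py > gob.py
python3 - <<'E'
s=open("gob.py").read()
s=s.replace('f=Rz.T@(st["tcp_pos"]+LG*M[:,2]-o)','f=Rz.T@(st["tcp_pos"]+M@CF-o)').replace("a=Rz.T@M[:,2]","a=Rz.T@M@RB[:,2]")
s=s.replace("Rt=Rz@B@R.from_rotvec([-np.radians(ph),0,0]).as_matrix()","Rt=Rz@B@R.from_rotvec([-np.radians(ph),0,0]).as_matrix()@RB.T").replace("return o+Rz@[x,y,z]-LG*Rt[:,2],Rt","return o+Rz@[x,y,z]-Rt@CF,Rt")
s=s.replace("P2=o+Rz@ff-LG*Q2[:,2]","P2=o+Rz@ff-Q2@CF")
open("gob.py","w").write(s)
E
python3 gob.py -14 0,-19,15,0,9
```

```text
clock 20.38 foot local [  1.3 -18.1  16.3] phi 0.16 lean_y -13.92 tcp [586.1 280.2 176.3] F [-3.1 -1.8 14.5] w 36.1
q [ 0.43  0.53  1.62 -0.    1.    0.59]
-0.037,-0.001,-0.008,0.004,0.387,0.001 
-0.037,-0.001,-0.008,0.004,0.387,0.001 
-0.037,-0.001,-0.008,0.004,0.387,0.001 
-0.037,-0.001,-0.008,0.004,0.387,0.001 
-0.037,-0.001,-0.008,0.004,0.387,0.001 
-0.037,-0.001,-0.008,0.004,0.387,0.001 
-0.037,-0.001,-0.008,0.004,0.387,0.001 
-0.037,-0.001,-0.008,0.004,0.387,0.001 
-0.037,-0.001,-0.008,0.004,0.387,0.001
```

```bash
python3 -m creep '[0,0,0,0,0,0, 0,0,0,0,0,0, 0,0,0,0,0,0, 0,0,0,0,0,0, 0,0,-0.015,0,0,0, 0,0,-0.02,0,0,0, 0,0,-0.02,0,0,0, 0,0,-0.02,0,0,0, 0,0,-0.01,0,0,0, 0,0,0,0,0,0]' 1 50
python3 gob.py -14 0,-19,22,0,9
python3 - <<'E'
from h import *
import pickle
st=read_state();p=snapshot("wrist");pickle.dump((st,p),open("w7.pkl","wb"))
cv2.imwrite("pics/w7.png",cv2.resize(p["img"][:,:,::-1],(784,588),interpolation=cv2.INTER_CUBIC))
E
python3 lean.py w7 -14,0 -14,-7 -10,-7; mv pics/w7_l-14,0.png pics/w7l.png
```

```text
clock: 21.22
tcp_pos: [585.0, 279.7, 183.9]
ee_rot: [2.398, 2.029, -0.0]
wrist_force: [-0.6, -0.5, -3.8]
width: 35.3
clock 21.22 foot local [ -0.2 -18.9  24. ] phi 0.00 lean_y -14.00 tcp [585.  279.7 183.9] F [-0.6 -0.5 -3.8] w 35.3
q [ 0.43  0.52  1.61 -0.    1.01  0.59]
-0.036,0.000,-0.007,-0.000,0.389,0.000 
-0.036,0.000,-0.007,-0.000,0.389,0.000 
-0.036,0.000,-0.007,-0.000,0.389,0.000 
-0.037,0.000,-0.007,-0.000,0.389,0.000 
-0.037,0.000,-0.007,-0.000,0.389,0.000 
-0.037,0.000,-0.007,-0.000,0.389,0.000 
-0.037,0.000,-0.007,-0.000,0.389,0.000 
-0.037,0.000,-0.007,-0.000,0.389,0.000 
-0.037,0.000,-0.007,-0.000,0.389,0.000
```

View pics/w7l.png

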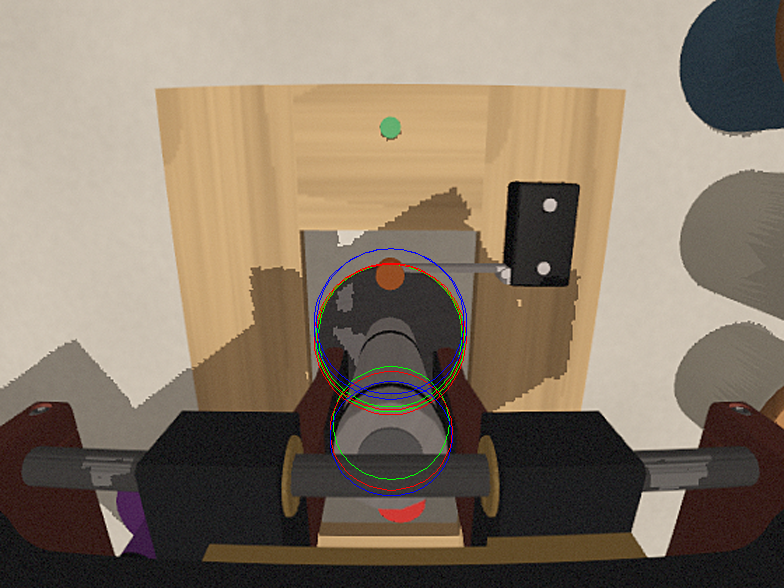

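The lean in the grip is 14° (overlay match), and the grinder is held and lifted clear. I'll rotate it upright.

```bash
python3 -m creep '[-0.036,0,-0.007,0,0.389,0, -0.036,0,-0.007,0,0.389,0, -0.036,0,-0.007,0,0.389,0, -0.036,0,-0.007,0,0.389,0, -0.037,0,-0.007,0,0.389,0, -0.037,0,-0.007,0,0.389,0, -0.037,0,-0.007,0,0.389,0, -0.037,0,-0.007,0,0.389,0, -0.037,0,-0.007,0,0.389,0, 0,0,0,0,0,0]'
python3 gob.py -14 0,-19,12,0,9
python3 - <<'E'
from h import *
import pickle
p=snapshot("scene");pickle.dump((0,p),open("s7.pkl","wb"));cv2.imwrite("pics/s7.png",cv2.resize(p["img"][140:270,310:480,::-1],(765,585),interpolation=cv2.INTER_CUBIC))
E
```

```text
clock: 22.1
tcp_pos: [577.8, 238.8, 186.6]
ee_rot: [-2.269, -1.917, -0.277]
wrist_force: [0.6, 0.3, -3.4]
width: 35.4
clock 22.1 foot local [ -0.8 -20.6  21.4] phi -0.07 lean_y -0.01 tcp [577.8 238.8 186.6] F [ 0.6  0.3 -3.4] w 35.4
q [0.27 0.45 1.75 0.29 0.86 0.25]
-0.001,0.001,0.009,-0.002,0.000,-0.002 
-0.001,0.001,0.009,-0.002,0.000,-0.002 
-0.001,0.001,0.009,-0.002,0.000,-0.002 
-0.001,0.001,0.009,-0.002,0.000,-0.002 
-0.001,0.001,0.009,-0.002,0.000,-0.002 
-0.001,0.001,0.009,-0.002,0.000,-0.002 
-0.001,0.001,0.009,-0.002,0.000,-0.002 
-0.001,0.001,0.009,-0.002,0.000,-0.002 
-0.001,0.001,0.009,-0.002,0.000,-0.002
```

View pics/s7.png

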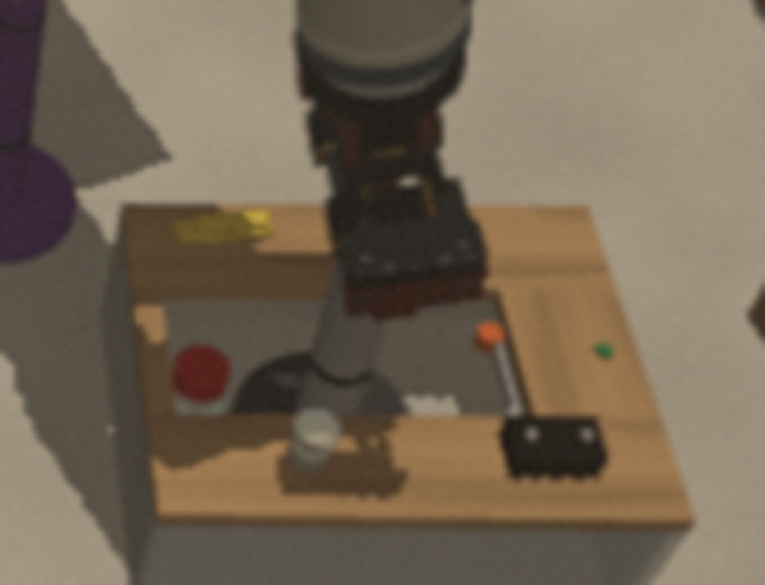

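```bash
python3 -m creep '[-0.003,0,0.013,0,0,0, -0.003,0,0.013,0,0,0, -0.003,0,0.013,0,0,0, -0.003,0,0.013,0,0,0, -0.003,0,0.013,0,0,0, -0.001,0,0.005,0,0,0, -0.001,0,0.005,0,0,0, -0.001,0,0.005,0,0,0, 0,0,0,0,0,0, 0,0,0,0,0,0]'
python3 gob.py -14
```

```text
clock: 22.98
tcp_pos: [578.5, 240.4, 177.4]
ee_rot: [-2.268, -1.919, -0.279]
wrist_force: [0.1, 0.4, -4.3]
width: 35.4
clock 22.98 foot local [ -0.1 -18.8  12.2] phi 0.01 lean_y 0.00 tcp [578.5 240.4 177.4] F [ 0.1  0.4 -4.3] w 35.4
q [0.27 0.46 1.75 0.3  0.84 0.25]
```

```bash
python3 -m creep '[-0.001,0,0.005,0,0,0, -0.001,0,0.005,0,0,0, -0.001,0,0.005,0,0,0, -0.001,0,0.004,0,0,0, 0,0,0,0,0,0, 0,0,0,0,0,0, 0,0,0,0,0,0, 0,0,0,0,0,0, 0,0,0,0,0,0, 0,0,0,0,0,0]'
python3 gob.py -14
```

```text
clock: 23.82
tcp_pos: [578.5, 240.6, 175.1]
ee_rot: [-2.268, -1.919, -0.279]
wrist_force: [0.1, -0.0, -3.8]
width: 35.3
clock 23.82 foot local [ -0.1 -18.7   9.9] phi 0.01 lean_y 0.01 tcp [578.5 240.6 175.1] F [ 0.1 -0.  -3.8] w 35.3
q [0.27 0.46 1.76 0.3  0.84 0.25]
```

```bash
python3 -m creep '[-0.001,0,0.004,0,0,0, -0.001,0,0.004,0,0,0, -0.001,0,0.004,0,0,0, -0.001,0,0.004,0,0,0, 0,0,0,0,0,0, 0,0,0,0,0,0, 0,0,0,0,0,0, 0,0,0,0,0,0, 0,0,0,0,0,0, 0,0,0,0,0,0]'; python3 -m creep '[-0.001,0,0.004,0,0,0, -0.001,0,0.004,0,0,0, -0.001,0,0.004,0,0,0, 0,0,0,0,0,0, 0,0,0,0,0,0, 0,0,0,0,0,0, 0,0,0,0,0,0, 0,0,0,0,0,0, 0,0,0,0,0,0, 0,0,0,0,0,0]'
```

```text
clock: 24.65
tcp_pos: [578.7, 240.8, 173.6]
ee_rot: [-2.268, -1.919, -0.28]
wrist_force: [-1.8, 1.2, 5.8]
width: 35.2
clock: 25.48
tcp_pos: [579.1, 241.3, 173.4]
ee_rot: [-2.268, -1.918, -0.282]
wrist_force: [-3.2, 2.0, 13.0]
width: 35.6
```

```bash
python3 -m creep '[0.002,0,-0.008,0,0,0, 0,0,0,0,0,0, 0,0,0,0,0,0, 0,0,0,0,0,0, 0,0,0,0,0,0, 0,0,0,0,0,0, 0,0,0,0,0,0, 0,0,0,0,0,0, 0,0,0,0,0,0, 0,0,0,0,0,0]'
python3 -m creep '[0,0,0,0,0,0, 0,0,0,0,0,0, 0,0,0,0,0,0, 0,0,0,0,0,0, 0,0,0,0,0,0, 0,0,0,0,-0.7,0, 0,0,0,0,-0.7,0, 0,0,0,0,-0.7,0, 0,0,0,0,-0.7,0, 0,0,0,0,-0.7,0]' -1
python3 go.py 0,-19,8.6,0,5
```

```text
clock: 26.32
tcp_pos: [578.8, 241.0, 173.5]
ee_rot: [-2.268, -1.919, -0.281]
wrist_force: [-2.8, 2.2, 7.3]
width: 35.3
clock: 27.15
tcp_pos: [578.6, 240.4, 172.6]
ee_rot: [2.397, 2.027, -0.002]
wrist_force: [1.2, 0.5, 0.3]
width: 87.3
clock 27.15 foot local [  0.1 -18.1   7.6] phi 0.03 lean_y -0.14 tcp [578.6 240.4 172.6] F [1.2 0.5 0.3] w 87.3
q [ 0.38  0.5   1.67 -0.    0.97  0.54]
-0.002,-0.000,-0.002,0.002,0.007,-0.001 
-0.002,-0.000,-0.002,0.002,0.007,-0.001 
-0.002,-0.000,-0.002,0.002,0.007,-0.001 
-0.002,-0.000,-0.002,0.002,0.007,-0.001 
-0.002,-0.000,-0.002,0.002,0.007,-0.001
```

```bash
python3 -m creep '[0,0,0,0,0,-1, 0,0,0,0,0,-1, 0,0,0,0,0,-1, 0,0,0,0,0,-1, 0,0,0,0,0,-1, 0,0,0,0,0,-1, 0,0,0,0,0,-1, 0,0,0,0,0,-1, 0,0,0,0,0,-1, 0,0,0,0,0,-1]'
python3 -m creep '[0,0,0.01,0,0,-1, 0,0,0.01,0,0,-1, 0,0,0.01,0,0,-1, 0,0,0.01,0,0,-1, 0,0,0.01,0,0,-1, 0,0,0.01,0,0,-1, 0,0,0.01,0,0,-1, 0,0,0.01,0,0,-1, 0,0,0.01,0,0,-1, 0,0,0.01,0,0,-1]'
python3 -m creep '[0,0,0.01,0,0,-1, 0,0,0.01,0,0,-1, 0,0,0,0,0,-0.5, 0,0,0,0,0,0, 0,0,0,0,0,0, 0,0,0,0,0,0, 0,0,0,0,0,0, 0,0,0,0,0,0, 0,0,0,0,0,0, 0,0,0,0,0,0]'
python3 go.py
python3 - <<'E'
from h import *
import pickle
st=read_state();p=snapshot("wrist");pickle.dump((st,p),open("w8.pkl","wb"))
cv2.imwrite("pics/w8.png",cv2.resize(p["img"][:,:,::-1],(784,588),interpolation=cv2.INTER_CUBIC))
p=snapshot("top");cv2.imwrite("pics/t8.png",cv2.resize(p["img"][110:260,80:280,::-1],(800,600),interpolation=cv2.INTER_CUBIC))
E
```

```text
clock: 27.98
tcp_pos: [578.4, 240.5, 172.4]
ee_rot: [1.555, 2.73, -0.0]
wrist_force: [-0.3, 0.0, 0.2]
width: 87.8
clock: 28.82
tcp_pos: [578.5, 240.5, 160.3]
ee_rot: [0.528, 3.097, -0.0]
wrist_force: [-0.0, -0.1, -0.3]
width: 87.6
clock: 29.65
tcp_pos: [578.5, 240.5, 158.2]
ee_rot: [0.262, 3.13, 0.0]
wrist_force: [0.1, -0.2, 0.5]
width: 87.9
clock 29.65 foot local [ -0.1 -17.5  -6.8] phi 0.01 lean_y 0.01 tcp [578.5 240.5 158.2] F [ 0.1 -0.2  0.5] w 87.9
q [ 0.38  0.52  1.68 -0.    0.94 -1.03]
```

View pics/w8.png

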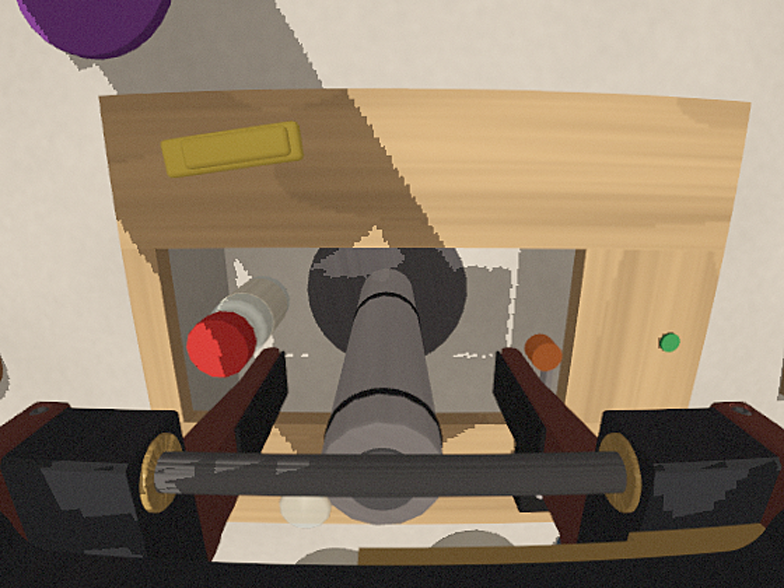

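```bash
python3 -m creep '[0,0,0,0,0,0, 0,0,0,0,0,0, 0,0,0,0,0,0, 0,0,0,0,0,0, 0,0,0,0,0,0, 0,0,0,0,0,0, 0,0,0,0,0,0, 0,0,0,0,0,0, 0,0,0,0,0,0, 0,0,0,0,0,0]' 1 50
cat > sl.py <<'E'
from h import *
st=read_state();M=R.from_rotvec(st["ee_rot"]).as_matrix();Rz=R.from_euler("z",np.radians(-9.55)).as_matrix()
f=Rz.T@(st["tcp_pos"]-[581.5,257.8,0]);print("clock",round(float(st["clock"]),2),"tcp local",f.round(1),"F local",(Rz.T@st["wrist_force"]).round(1),"M local",(Rz.T@st["wrist_torque"]).round(2),"w",round(float(st["width"]),1));print("tool axes in cubby",(Rz.T@M).T.round(3).tolist())
E
python3 sl.py
```

```text
clock: 30.58
tcp_pos: [578.2, 240.4, 157.8]
ee_rot: [-0.261, -3.13, 0.0]
wrist_force: [-0.7, -1.0, -2.0]
width: 35.4
clock 30.58 tcp local [ -0.4 -17.7 157.8] F local [-0.5 -1.1 -2. ] M local [-0.07 -0.05  0.03] w 35.4
tool axes in cubby [[-1.0, -0.0, 0.0], [-0.0, 1.0, -0.0], [-0.0, -0.0, -1.0]]
```

View pics/t8.png

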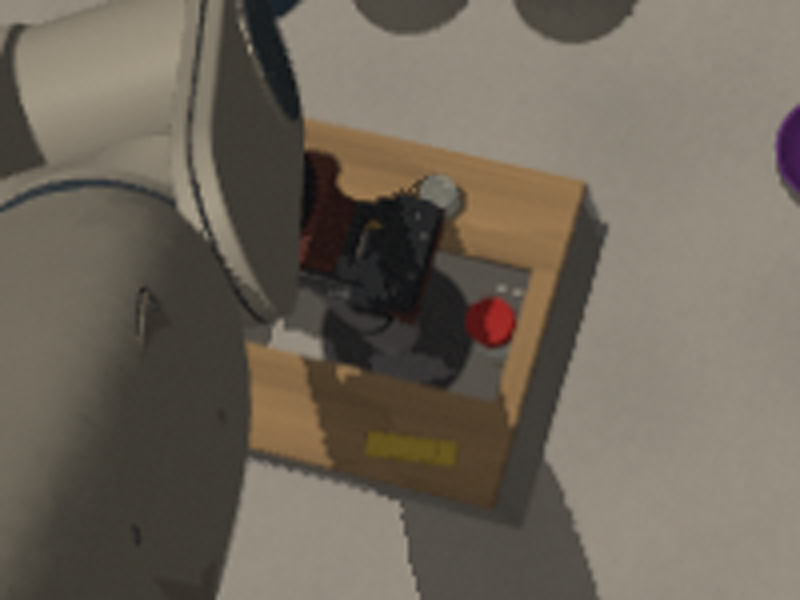

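```bash
python3 -m creep '[0,0.01,-0.002,0,0,0, 0,0.02,0,0,0,0, 0,0.025,0,0,0,0, 0,0.025,0,0,0,0, 0,0.025,0,0,0,0, 0,0.025,0,0,0,0, 0,0.02,0,0,0,0, 0,0.01,0,0,0,0, 0,0,0,0,0,0, 0,0,0,0,0,0]'
python3 sl.py
python3 - <<'E'
from h import *
import pickle
st=read_state();p=snapshot("wrist");pickle.dump((st,p),open("w9.pkl","wb"))
im=cv2.resize(p["img"][:,:,::-1],(784,588),interpolation=cv2.INTER_CUBIC)
a=np.linspace(0,2*np.pi,80)
for z,rr in((148,56),(136,56),(-52,18)):
    q=(proj(p,np.c_[rr*np.cos(a),rr*np.sin(a),np.full(80,z)],p["mount"])*1.4).astype(int); cv2.polylines(im,[q],True,(0,255,0),1)
cv2.imwrite("pics/w9.png",im)
E
```

```text
clock: 31.42
tcp_pos: [581.6, 259.5, 158.3]
ee_rot: [0.261, 3.131, -0.0]
wrist_force: [-0.7, -0.1, -2.8]
width: 36.0
clock 31.42 tcp local [ -0.2   1.7 158.3] F local [-0.6 -0.2 -2.8] M local [-0.06  0.04  0.03] w 36.0
tool axes in cubby [[-1.0, -0.0, -0.0], [-0.0, 1.0, -0.0], [0.0, -0.0, -1.0]]
```

View pics/w9.png

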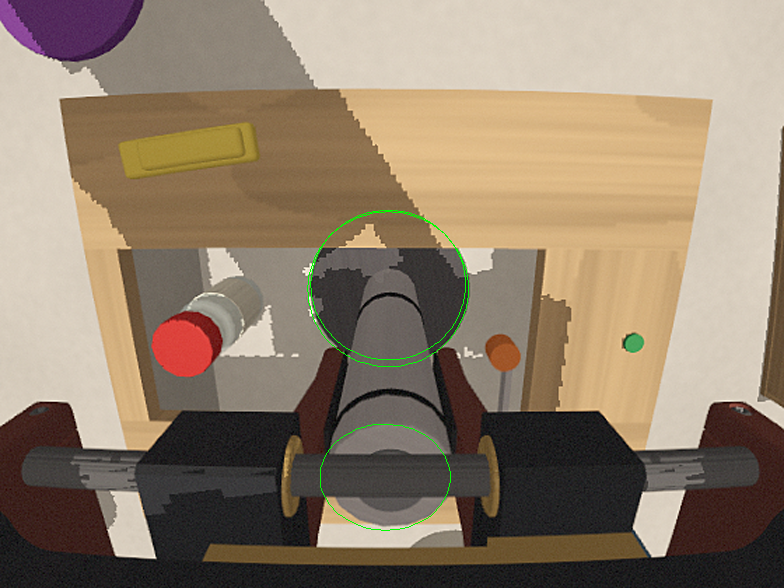

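The grinder moves upright with the tool, and the overlay matches. I continue towards the roller.

```bash
python3 -m creep '[0,0.015,0,0,0,0, 0,0.025,0,0,0,0, 0,0.03,0,0,0,0, 0,0.03,0,0,0,0, 0,0.03,0,0,0,0, 0,0.03,0,0,0,0, 0,0.025,0,0,0,0, 0,0.015,0,0,0,0, 0,0,0,0,0,0, 0,0,0,0,0,0]'
python3 sl.py
```

```text
clock: 32.3
tcp_pos: [585.6, 283.2, 158.3]
ee_rot: [0.261, 3.131, -0.0]
wrist_force: [-0.0, 0.1, -3.0]
width: 35.4
clock 32.3 tcp local [ -0.2  25.8 158.3] F local [-0.1  0.1 -3. ] M local [ 0.08 -0.01  0.03] w 35.4
tool axes in cubby [[-1.0, -0.0, -0.0], [-0.0, 1.0, -0.0], [0.0, -0.0, -1.0]]
```

Now 12 mm more, gently, to axis y ≈ 37.8 (about 8 mm of roller travel).

```bash
python3 -m creep '[0,0.01,0,0,0,0, 0,0.015,0,0,0,0, 0,0.015,0,0,0,0, 0,0.015,0,0,0,0, 0,0.015,0,0,0,0, 0,0.015,0,0,0,0, 0,0.01,0,0,0,0, 0,0.005,0,0,0,0, 0,0,0,0,0,0, 0,0,0,0,0,0]'
python3 sl.py
python3 - <<'E'
from h import *
import pickle
st=read_state();p=snapshot("wrist");pickle.dump((st,p),open("w10.pkl","wb"))
cv2.imwrite("pics/w10.png",cv2.resize(p["img"][:,:,::-1],(784,588),interpolation=cv2.INTER_CUBIC))
p=snapshot("scene");cv2.imwrite("pics/s10.png",cv2.resize(p["img"][160:290,310:480,::-1],(765,585),interpolation=cv2.INTER_CUBIC))
E
```

```text
clock: 33.13
tcp_pos: [587.6, 295.0, 158.4]
ee_rot: [0.261, 3.131, -0.0]
wrist_force: [-0.1, -0.5, -2.7]
width: 35.3
clock 33.13 tcp local [ -0.2  37.7 158.4] F local [ 0.  -0.5 -2.7] M local [-0.11  0.05 -0.02] w 35.3
tool axes in cubby [[-1.0, -0.0, -0.0], [-0.0, 1.0, -0.0], [0.0, -0.0, -1.0]]
```

View pics/w10.png

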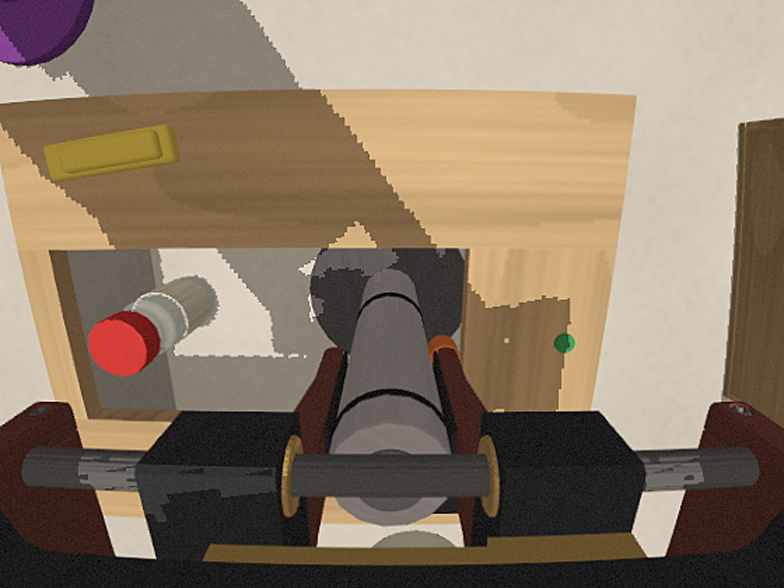

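View pics/s10.png

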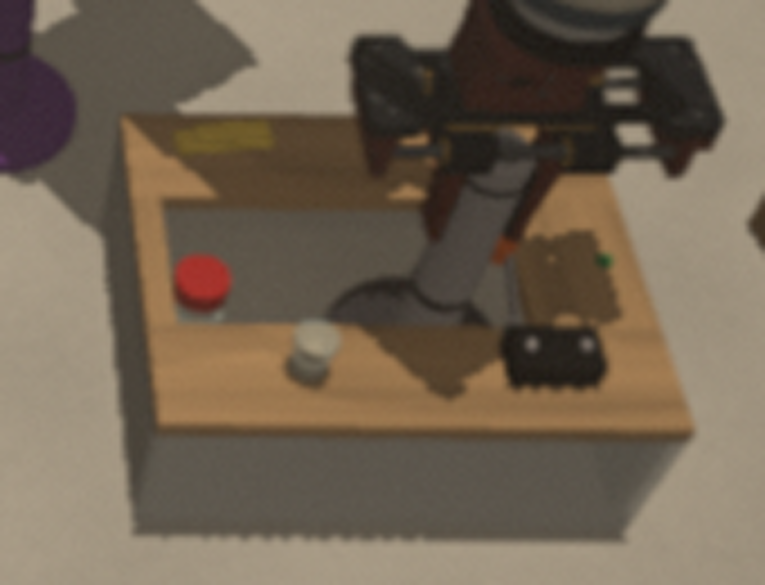

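```bash
python3 -m creep '[0,0,0.002,0,0,0, 0,0,0.002,0,0,0, 0,0,0.002,0,0,0, 0,0,0,0,0,0, 0,0,0,0,0,0, 0,0,0,0,0,0, 0,0,0,0,0,0, 0,0,0,0,0,0, 0,0,0,0,0,0, 0,0,0,0,0,0]'
python3 sl.py
```

```text
clock: 34.07
tcp_pos: [587.7, 295.0, 157.8]
ee_rot: [0.261, 3.13, 0.0]
wrist_force: [-0.3, -2.0, 0.5]
width: 35.3
clock 34.07 tcp local [ -0.   37.7 157.8] F local [ 0.1 -2.   0.5] M local [-0.27  0.08 -0.04] w 35.3
tool axes in cubby [[-1.0, -0.0, -0.0], [-0.0, 1.0, 0.0], [0.0, 0.0, -1.0]]
```

```bash
python3 -m creep '[0,0,0,0,0,0, 0,0,0,0,0,0, 0,0,0,0,0,0, 0,0,0,0,0,0, 0,0,0,0,0,0, 0,0,0,0,0,0, 0,0,0,0,0,0, 0,0,0,0,0,0, 0,0,0,0,0,0, 0,0,0,0,0,0]' -0.5
python3 sl.py
python3 - <<'E'
from h import *
import pickle
st=read_state();p=snapshot("wrist");pickle.dump((st,p),open("w11.pkl","wb"))
im=cv2.resize(p["img"][:,:,::-1],(784,588),interpolation=cv2.INTER_CUBIC)
a=np.linspace(0,2*np.pi,80)
for z,rr in((148,56),(136,56),(-52,18)):
    q=(proj(p,np.c_[rr*np.cos(a),rr*np.sin(a),np.full(80,z)],p["mount"])*1.4).astype(int); cv2.polylines(im,[q],True,(0,255,0),1)
cv2.imwrite("pics/w11.png",im)
E
```

```text
clock: 34.9
tcp_pos: [587.6, 295.0, 157.7]
ee_rot: [0.261, 3.131, 0.0]
wrist_force: [0.8, -0.4, -0.3]
width: 66.0
clock 34.9 tcp local [-1.000e-01  3.770e+01  1.577e+02] F local [ 0.8 -0.3 -0.3] M local [-0.02 -0.01 -0.03] w 66.0
tool axes in cubby [[-1.0, -0.0, -0.0], [-0.0, 1.0, 0.0], [0.0, 0.0, -1.0]]
```

View pics/w11.png

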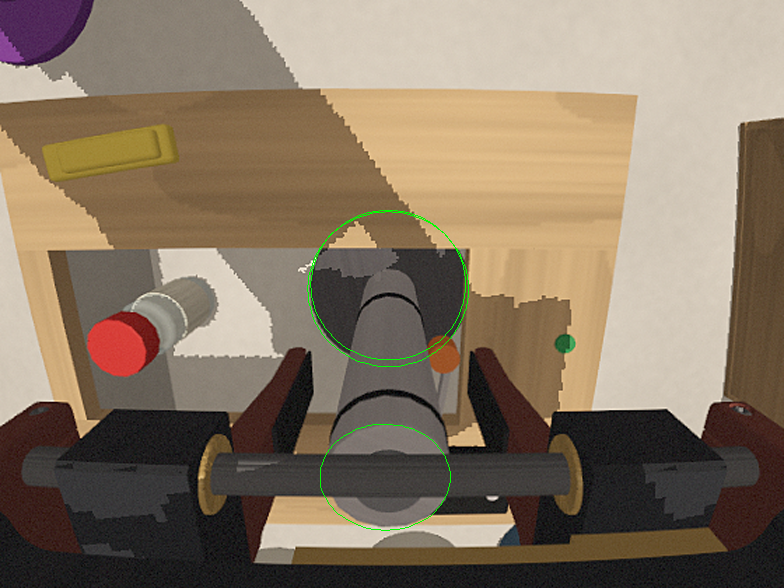

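The grinder stands free, with the roller at (444,354) against the stem and the lever deflected. I'll measure the deflection, then withdraw straight up.

```bash
python3 - <<'E'
from h import *
import pickle
Rz=R.from_euler("z",np.radians(-9.55)).as_matrix()
for f,uv in(("w5",(389,188)),("w8",(541,350)),("w9",(500,351)),("w11",(442,353))):
    st,p=pickle.load(open(f+".pkl","rb"));print(f,(Rz.T@(onz(p,[np.array(uv)/1.4],130,camT(p,st))[0]-[581.5,257.8,0])).round(1))
E
python3 -m creep '[0,0,-0.03,0,0,0, 0,0,-0.06,0,0,0, 0,0,-0.1,0,0,0, 0,0,-0.15,0,0,0, 0,0,-0.2,0,0,0, 0,0,-0.2,0,0,0, 0,0,-0.2,0,0,0, 0,0,-0.15,0,0,0, 0,0,-0.1,0,0,0, 0,0,0,0,0,0]'
python3 - <<'E'
from h import *
import pickle
st=read_state();p=snapshot("wrist");pickle.dump((st,p),open("w12.pkl","wb"))
cv2.imwrite("pics/w12.png",cv2.resize(p["img"][:,:,::-1],(784,588),interpolation=cv2.INTER_CUBIC))
E
```

```text
w5 [ -0.9  55.4 130. ]
w8 [ -4.1  52.5 130. ]
w9 [ -3.7  52.9 130. ]
w11 [ -3.1  62.4 130. ]
clock: 35.78
tcp_pos: [588.9, 295.6, 304.7]
ee_rot: [0.261, 3.125, 0.005]
wrist_force: [0.3, 0.1, 0.8]
width: 65.6
```

View pics/w12.png

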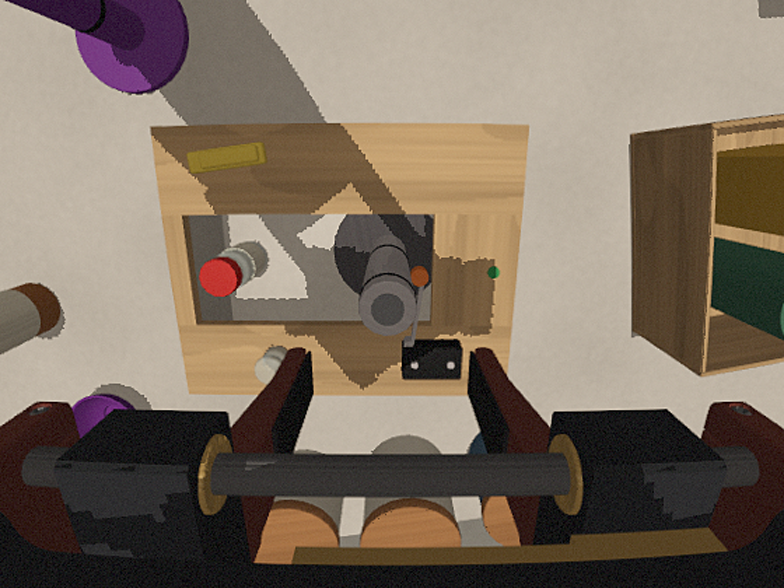

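```bash
python3 -m creep '[0,0,0,0,0,0, 0,0,0,0,0,0, 0,0,0,0,0,0, 0,0,0,0,0,0, 0,0,0,0,0,0, 0,0,0,0,0,0, 0,0,0,0,0,0, 0,0,0,0,0,0, 0,0,0,0,0,0, 0,0,0,0,0,0]'
python3 - <<'E'
from h import *
import pickle
st=read_state();p=snapshot("wrist");T=camT(p,st)
p0=pickle.load(open("w12.pkl","rb"))[1]
im=p["img"][120:300,90:400,::-1]; cv2.imwrite("pics/w13.png",cv2.resize(im,(775,450),interpolation=cv2.INTER_CUBIC))
s=snapshot("scene"); cv2.imwrite("pics/s13.png",cv2.resize(s["img"][:,:,::-1],(784,588),interpolation=cv2.INTER_CUBIC))
E
```

```text
clock: 36.67
tcp_pos: [587.6, 295.0, 300.5]
ee_rot: [0.261, 3.13, 0.0]
wrist_force: [0.7, 0.1, 0.5]
width: 65.9
```

View pics/w13.png

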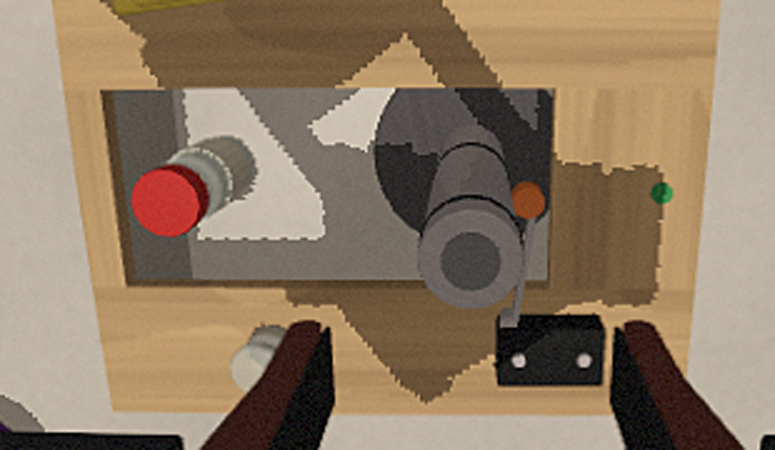

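View pics/s13.png

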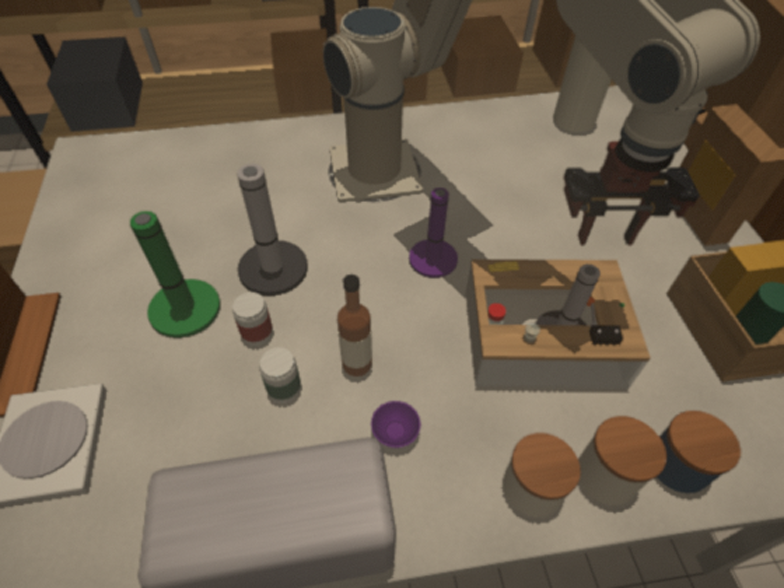

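Everything else is in place. One last check: I project an upright model onto both pictures.

Run:
```python
from h import *
st=read_state();p=snapshot("wrist");T=camT(p,st)
Rz=R.from_euler("z",np.radians(-9.55)).as_matrix();a=np.linspace(0,2*np.pi,80)
s=snapshot("scene");out=[]
for q,TT,cr in((p,T,(130,270,180,340)),(s,s["cam_to_world"],(170,270,330,470))):
    k=4;im=cv2.resize(q["img"][:,:,::-1],None,fx=k,fy=k,interpolation=cv2.INTER_CUBIC)
    for z,r,x,y in((210,18,0,37.7),(22,56,0,37.7),(130,7,0,62.8),(130,7,0,55)):
        X=np.c_[x+r*np.cos(a),y+r*np.sin(a),np.full(80,z)]@Rz.T+[581.5,257.8,0]
        cv2.polylines(im,[((proj(q,X,TT)+.5)*k).astype(int)],True,(0,255,0) if y!=55 else (255,0,255),1)
    out.append(cv2.resize(im[cr[0]*k:cr[1]*k,cr[2]*k:cr[3]*k],(400,350)))
cv2.imwrite("pics/fin.png",np.hstack(out))
```

```text
(no output)
```

View pics/fin.png

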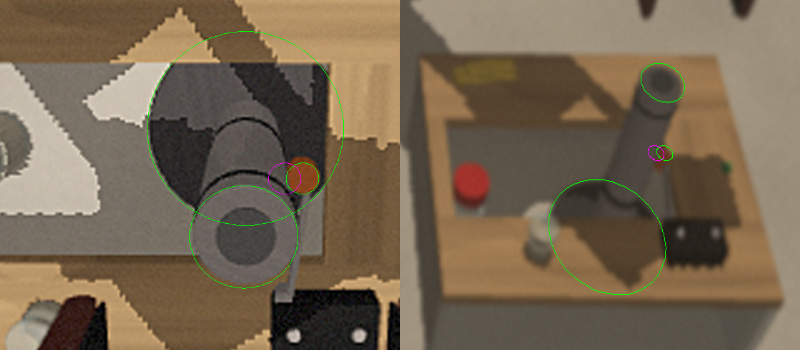

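The upright model fits the grinder's top and foot, and the roller sits about 8 mm from rest, between the click (5 mm) and overtravel (14 mm). I'm handing it in.

```bash
python3 -c "
from rig import ticket,read_state
print(read_state()['clock']);print(ticket.sign_off())"
```

```text
36.8667
the job is handed in; nothing more can be done
None
```

The small grey grinder is standing upright in the cubby with the roller lever pressed. It was handed in at 36.9 s, with the gripper open and about 90 mm above the grinder.

I tipped it 30° to work the foot through the slot, set it down clear of the roller, then slid it until the lever should have clicked.

**Setback:** my first slide used too light a grip. The foot stuck and the grinder leaned about 14° in the jaws, still clear of the roller. I lifted it, stood it upright again and let go. Then I turned the gripper 90° and slid it with a firmer grip. During that slide the gripper carried most of the grinder's weight, and I seated it on the floor again before letting go.

**Last checks:**
- **Lever:** the overlays put the grinder's axis at cubby y about 37.7 mm, which means about 8 mm of roller travel. A direct pixel measurement gave 9–10 mm. Both lie between the click at 5 mm and overtravel at 14 mm. I could not read the switch itself.
- **Upright:** the upright model fits the grinder well in the wrist picture. The scene picture is a few millimetres off from its calibration.
- **Forces and surroundings:** the wrist force readings after each move stayed below 15 N. Nothing else looked moved in the last pictures.

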